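# Clamp the distributor block ports up

## Task

Turn the six-sided distributor block over until its yellow ported flat faces up, and lay it in the nest of the sloping fixture with that flat outward and the block lengthwise across the slope. Then swing the wheel's folded red crank handle out until it snaps upright, wind the wheel clockwise until the jaw holds the block firmly, and let go, leaving the handle out. Leave the caliper, screwdriver, oil bottle and wire spool where they are.

Things in the scene. Friction and masses are not known exactly. Their poses are not given: they have to be found in the camera images.
- distributor: loose six-sided aluminium bar, 41 mm across flats, 64 long, about 0.25 kg. Origin at its centre (20.5 mm above the bench). Own y = long axis, own +z = outward normal of its one yellow flat with 3 brass-ringed ports; other flats bare. Ends alike, each with a small yellow tab next to the yellow flat. Starts on the bench, yellow flat 120 degrees from up, any yaw. Grip the flat ends
- ported_flat (a point): centre of the block's yellow ported flat, 20.5 mm from the block's centre. The block rolls by one flat (60 degrees) when it is gripped by its ends with the tool leaned 30 degrees to one side about the block's axis and set down leaned 30 degrees to the other side
- fixture: grey clamping fixture fixed to the bench, 290 mm wide (own y), 200 deep; origin: middle of its foot on the bench. Its face slopes down to the robot's side at 30 degrees (middle of the face 72 mm high, rear edge 122). Nest and jaw on the left half, black handwheel on the right half
- nest: origin: middle of the nest's steel floor pad, 10 mm above the face. Own z = outward normal of the face, x = up the slope, y = level. A seated block has its centre at (0, 0, 20.5 mm), long axis along y. The lower fixed jaw's face leans 60 degrees from the floor and fits the block's lower flat; the block slides easily on it. All 40 mm wide, so the block's ends stand out 12 mm
- jaw: steel moving jaw above the nest, same axes. Origin = nest origin + 18 mm up the slope when open; leaves room to load a block between the lower jaw and nest x = +34 mm. It slides down the slope, presses on the block's upper flat and pushes home a block that lies up to 8 mm too high. Top 38 mm above the nest floor
- wheel_hub (a point): point on the wheel's axis (parallel to nest z), 36 mm above the face, level with the axis of the folded handle. Rim 123 mm over all; rim and hub top 22 mm above the face
- crank_hinge (a point): middle of the folding handle's hinge pin, 46 mm from the wheel's axis and 36 mm above the face; at the start on the lower side of the hub. Own y = line of the pin (tangent to the wheel), x = to the hub, z = face normal
- crank_grip (a point): point on the handle's axis 45 mm from the pin. Round red handle, 12 to 13 mm thick, from 12 to 64 mm from the pin. Own x points along it, away from the pin. Folded, it lies across the hub with 13 mm free under it; swung out, it stands along the face normal
- wheel (a joint): turn of the wheel, rad: 0 at the start, grows clockwise seen from outside, end stop 2.25. Drives the jaw 10 mm per rad, which meets a seated block at about 1.8. Friction of 0.35 N m holds it where it is left. While the handle is folded its tail sits in a notch and locks the wheel
- handle (a joint): rad: 0 = folded inward over the hub, 1.571 = swung out along the face normal (stop). A spring holds it at both ends (about 2 N at the grip point to move it) and snaps it over half way. The tail leaves the notch at about 0.9
- caliper: digital caliper lying on the bench, 72x210x12 mm, leave alone
- screwdriver: screwdriver with red grip lying on the bench, 185 mm, leave alone
- oil_bottle: small white oil bottle with yellow spout, 141 mm high, leave alone
- spool: small spool of red wire, 66 mm across, 48 mm high, leave alone
There are look-alikes about, which are no part of the job. What is shaped like the distributor but blue is not meant.

How it is judged:
By the outcome, as a careful person would: the job done as asked, in the order asked, and still so for the second after the job is handed in, with the robot touching nothing.
It also fails if it takes over 72 s, if anything falls off the work surface, if the arm or the gripper's body presses on something with over 40 N, if the wrist force passes 120 N, or if a joint passes its speed limit or range.

## Robot

A 6-joint arm with a two-finger parallel gripper is mounted at the origin on a cart in front of the work surface, level with it; the furniture and walls round the work are solid. World frame = base frame: x ahead of the robot, y to its left, z up, the work surface at z = 0. Lengths are in m, angles in degrees, forces in N, time in s.
With the tool pointing down it reaches from about 0.325 to 0.85 m from the base axis. Payload 4.4 kg.
Tool frame: the origin (TCP) lies midway between the tips of the shut fingers; the grasp point (between the pads) lies 19 mm behind it; z points along the fingers, y is the line along which they close (so a half turn about z gives the same grasp; the last joint's range is limited). The gripper opens to 94 mm and grips with 3 to 60 N. Pads are 16 mm wide; open, the fingers measure 119 mm over their backs; the gripper's body (75 mm by 177 mm) begins 78 mm behind the grasp point.
Start: joints at [-85.227, 11.837, 88.321, -0, 79.842, -8.623], TCP at [0.133, -0.559, 0.168] pointing down, gripper open.
Joint ranges: [-156.59, 156.59], [-49.26, 127.26], [12.9, 141.05], [-63.56, 243.56], [4.71, 150.69], [-161.64, 161.64]. Speed limits (degrees/s): [159.86, 159.86, 180, 180, 180, 180].

## Interface

Orientations are given as a 3x3 rotation matrix whose columns are the frame's x, y, z axes.
In Python, from bench import * gives the robot as it stands.
- The arm moves only by the shell command python3 -m handwheel 'ROWS'. ROWS is text: rows parted by semicolons, each of 5 numbers parted by spaces: the finger opening in m, from 0 to 0.094, then the shift along the tool's x, y, z in m, then the turn about the tool's z in rad. A call has 1 to 20 rows; each row is the pose to reach, as a shift and turn from the pose commanded when the call began, along the tool's axes at that moment; what a row does not reach only later rows make up. A row lasts 1/10 s, in which the tool goes at most 50 mm and 8.59 degrees, less where a joint would pass 70% of its speed; a pose out of reach is approached as far as the arm can. A call with a gripper value outside its range is refused whole. The fingers move at their own pace and stop on an object; the grip force is fixed at half the most. Time passes only in rows, so rows that repeat a pose let the fingers close. It gives the time, the measured TCP pose, the force, the opening and the grip force at its end, in the units of the state.
- state(): the state, without advancing time (a new reading comes with each control period).
- capture(name): name is "scene" or "top" or "wrist"; returns a dict with "pixels" (480x640x3 uint8, red, green, blue), "vertical_fov" (degrees; the focal length in pixels is half the picture's height over the tangent of half this angle, whatever the lens; pixels are square), "cx", "cy" (the principal point, pixels), "k1" (the pictures are not rectified: a ray, as slopes to the right and down, at radius r is drawn at 1 + k1 r^2 times it, then the intrinsics apply), "rvec" (rotation vector, rad) and "tvec" (3), from world to camera coordinates, as OpenCV has them; the wrist camera has in their place "tool_from_camera" (4x4, takes a point from camera to tool coordinates, whose origin is the TCP and whose axes are the flange's). Camera axes: x right, y down, z forward; pixel columns grow to the right and rows downward; lengths in m; the calibration is good to about 2 mm. A picture is of the moment at which its call begins: read the wrist's pose just before it. There is no depth.
- sign_off(): hands the job in; it is judged then, once.
Trained networks look in a picture, given as the dict that the camera call returned (one of the last four; its "shot" number tells which), for a name from the list of things; names that differ only in an ending like _2 or _b are one class to them, and where a whole thing is asked for, a point or a joint stands for the part that bears it (a point fixed in the world has none). Each returns a list of dicts, best first, with "score" (0 to 1); they miss things now and then, are a little off and sometimes report something else, mostly with a low value. They report only what shows in the picture. A call takes as long as a camera call. They do not tell look-alikes from the thing itself.
- look_for(picture, target): "position" ([x, y, z] in m, in world coordinates, good to about 4 mm: the middle of the surface that is visible of it).
- outline_of(picture, target): "region" (480x640 bool, what is visible of it).
The state is a dict: "time": time; "qpos": joint angles; "qvel": joint speeds; "joint_torque": joint torques, N m; "eef_pos": TCP position; "tool_rot": TCP orientation; "wrist_force": force on the tool from outside, world axes, zero at the start; "moment": the same for the moment, N m; "finger_gap": opening from 0.0 (shut) to 1.0 (fully open); "grip_force": force on a finger pad.
Only numpy, scipy, OpenCV 4.12 (cv2) and the standard library are available. Lean on these libraries where they do the work, as an engineer would, in place of code of your own. Each camera call takes 0.05 s, during which the arm holds its last target. There are 200 camera calls.

## Working session

There is one attempt and no reset: what is moved stays moved. The work goes in short steps, Python scripts to look and compute and a shell command to move; the robot and the scene stay as the last step left them, time stands still between calls to the robot, and variables do not carry over. Pictures are saved under pics/ and viewed, at most 10 in all, crops included, and the job is handed in when it is done.

```bash
ls -la; mkdir -p pics; cat > h.py <<'E'
from bench import *
import numpy as np, cv2
def cam(p):
    f=240/np.tan(np.radians(p["vertical_fov"]/2)); K=np.array([[f,0,p["cx"]],[0,f,p["cy"]],[0,0,1]]);D=np.array([p["k1"],0,0,0,0.])
    if "rvec" in p: R=cv2.Rodrigues(np.array(p["rvec"],float))[0];t=np.array(p["tvec"],float)
    else:
        s=p["st"];T=np.eye(4);T[:3,:3]=s["tool_rot"];T[:3,3]=s["eef_pos"];M=np.linalg.inv(T@np.array(p["tool_from_camera"]));R=M[:3,:3];t=M[:3,3]
    return K,D,R,t
def proj(p,X):
    K,D,R,t=cam(p); return cv2.projectPoints(np.array(X,float).reshape(-1,3),cv2.Rodrigues(R)[0],t,K,D)[0][:,0]
def ray(p,uv):
    K,D,R,t=cam(p); n=cv2.undistortPoints(np.array(uv,float).reshape(-1,1,2),K,D)[:,0]
    d=np.c_[n,np.ones(len(n))]@R; return -R.T@t,d
def plane(p,uv,n,d0):
    o,d=ray(p,uv); n=np.array(n,float); return o+d*((d0-o@n)/(d@n))[:,None]
def shot(name):
    s=state(); p=capture(name); p["st"]=s; return p
def save(p,f,crop=None,scale=1):
    im=p["pixels"][:,:,::-1]
    if crop: a,b,c,d=crop; im=im[b:d,a:c]
    cv2.imwrite("pics/"+f,cv2.resize(im,None,fx=scale,fy=scale,interpolation=cv2.INTER_CUBIC))
E
python3 - <<'E'
from h import *
s=state();print({k:np.round(v,3).tolist() for k,v in s.items()})
S=shot("scene");T=shot("top")
im=np.hstack([S["pixels"],T["pixels"]])[:,:,::-1]
cv2.imwrite("pics/a.png",S["pixels"][:,:,::-1]);cv2.imwrite("pics/b.png",T["pixels"][:,:,::-1])
for n in ["distributor","ported_flat","fixture","nest","jaw","wheel_hub","crank_hinge","crank_grip","caliper","screwdriver","oil_bottle","spool"]:
  for p,l in((S,"S"),(T,"T")):
    print(n,l,[(round(r["score"],2),np.round(r["position"],3).tolist()) for r in look_for(p,n)[:3]])
E
```

```text
total 12
drwxr-xr-x  3 agent agent 4096 Nov 28 21:46 .
drwxr-xr-x 23 root  root  4096 Nov 28 21:46 ..
drwxr-xr-x  2 agent agent 4096 Nov 28 21:46 pics
{'time': 0.0, 'qpos': [-85.227, 11.884, 88.405, 0.0, 79.84, -8.624], 'qvel': [0.027, -0.027, 0.08, -0.017, 0.014, -0.184], 'joint_torque': [-0.002, -37.089, -28.142, 0.07, 0.036, -0.0], 'eef_pos': [0.133, -0.558, 0.167], 'tool_rot': [[0.973, 0.232, -0.0], [0.232, -0.973, 0.002], [0.0, -0.002, -1.0]], 'wrist_force': [0.171, -0.621, -0.251], 'moment': [-0.005, -0.033, -0.012], 'grip_force': 0.0, 'finger_gap': 1.0}
distributor S [(0.92, [0.476, -0.358, 0.036]), (0.89, [0.57, -0.264, 0.037]), (0.78, [0.574, -0.151, 0.038])]
distributor T [(0.8, [0.489, -0.345, 0.041]), (0.77, [0.577, -0.254, 0.038]), (0.68, [0.468, -0.22, 0.04])]
ported_flat S [(0.72, [0.569, -0.27, 0.035]), (0.65, [0.46, -0.226, 0.037]), (0.61, [0.57, -0.149, 0.038])]
ported_flat T [(0.84, [0.488, -0.341, 0.04]), (0.8, [0.575, -0.14, 0.04]), (0.71, [0.473, -0.217, 0.04])]
fixture S [(0.69, [0.53, 0.107, 0.063])]
fixture T [(0.61, [0.536, 0.131, 0.084])]
nest S [(0.63, [0.
[... 268 characters left out ...]
68])]
wheel_hub T [(0.88, [0.537, 0.134, 0.084])]
crank_hinge S [(0.57, [0.556, 0.058, 0.105])]
crank_hinge T [(0.79, [0.554, 0.064, 0.108]), (0.71, [0.539, 0.134, 0.082]), (0.16, [0.469, -0.215, 0.04])]
crank_grip S [(0.48, [0.54, 0.059, 0.111])]
crank_grip T [(0.66, [0.535, 0.063, 0.112])]
caliper S [(0.9, [0.713, -0.205, 0.009]), (0.45, [0.461, -0.221, 0.036])]
caliper T [(0.81, [0.707, -0.2, 0.01])]
screwdriver S [(0.91, [0.434, -0.507, 0.02])]
screwdriver T [(0.37, [0.473, -0.217, 0.042])]
oil_bottle S [(0.62, [0.731, 0.13, 0.058])]
oil_bottle T [(0.85, [0.732, 0.138, 0.073]), (0.39, [0.71, -0.199, 0.009])]
spool S [(0.97, [0.607, -0.445, 0.046])]
spool T [(0.96, [0.61, -0.427, 0.048])]
```

View pics/a.png

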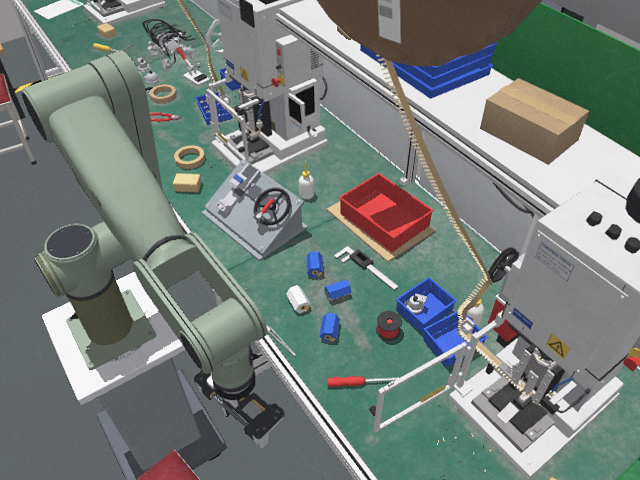

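View pics/b.png

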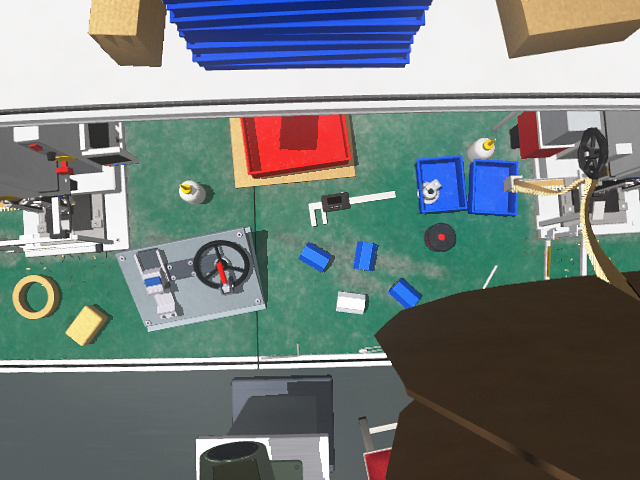

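```bash
python3 -m handwheel '0.094 0 0 -0.1 0; 0.094 0.37 -0.26 -0.1 0; 0.094 0.37 -0.26 -0.1 0; 0.094 0.37 -0.26 -0.1 0; 0.094 0.37 -0.26 -0.1 0; 0.094 0.37 -0.26 -0.1 0; 0.094 0.37 -0.26 -0.1 0; 0.094 0.37 -0.26 -0.1 0; 0.094 0.37 -0.26 -0.1 0; 0.094 0.37 -0.26 -0.1 0; 0.094 0.37 -0.26 -0.1 0; 0.094 0.37 -0.26 -0.1 0; 0.094 0.37 -0.26 -0.1 0; 0.094 0.37 -0.26 -0.1 0'
python3 - <<'E'
from h import *
s=state();print(s["time"],s["eef_pos"],np.round(s["tool_rot"],3).tolist(),s["qpos"])
W=shot("wrist");print(np.round(W["tool_from_camera"],3),W["vertical_fov"])
S=shot("scene");T=shot("top")
import pickle;pickle.dump((W,S,T),open("p1.pkl","wb"))
save(W,"w1.png")
a=S["pixels"][270:330,270:330];b=T["pixels"][220:340,110:280]
save(T,"t1.png",(110,215,280,340),4)
for p in (W,S,T):
  for r in look_for(p,"distributor")[:4]: print(r["score"],np.round(r["position"],3))
E
```

```text
time: 2.7
eef_pos: [0.4319, -0.2219, 0.2678]
tool_rot: [[0.973, 0.229, -0.001], [0.229, -0.973, 0.0], [-0.001, -0.0, -1.0]]
wrist_force: [-0.6, -0.3, -0.4]
finger_gap: 0.999
grip_force: 0.0
2.7 [ 0.43186897 -0.22193717  0.26779489] [[0.973, 0.229, -0.001], [0.229, -0.973, 0.0], [-0.001, -0.0, -1.0]] [-3.74020124e+01 -2.79418730e+00  9.23506001e+01 -2.81960250e-02
  9.04819312e+01  3.93466389e+01]
[[-0.001 -0.968 -0.252  0.073]
 [ 1.    -0.001 -0.    -0.   ]
 [ 0.    -0.252  0.968 -0.216]
 [ 0.     0.     0.     1.   ]] 61.78445588757122
0.94 [ 0.575 -0.14   0.041]
0.92 [ 0.484 -0.346  0.038]
0.9 [ 0.575 -0.259  0.034]
0.71 [ 0.466 -0.22   0.039]
0.97 [ 0.478 -0.36   0.033]
0.75 [ 0.465 -0.233  0.034]
0.69 [ 0.57  -0.155  0.037]
0.64 [ 0.569 -0.262  0.035]
0.96 [ 0.578 -0.253  0.04 ]
0.67 [ 0.491 -0.348  0.037]
0.61 [ 0.576 -0.139  0.038]
```

View pics/w1.png

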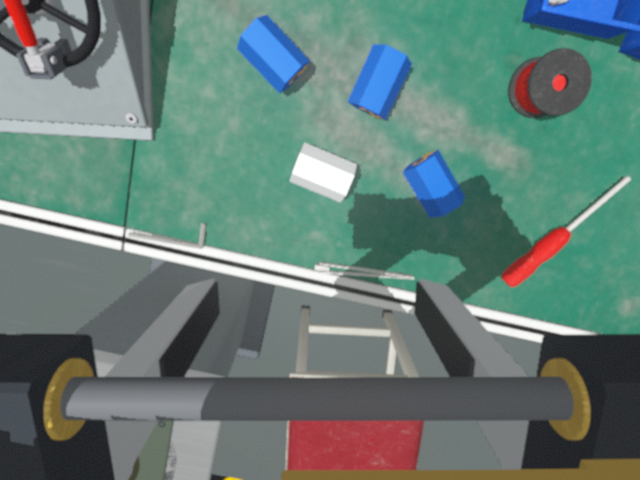

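View pics/t1.png

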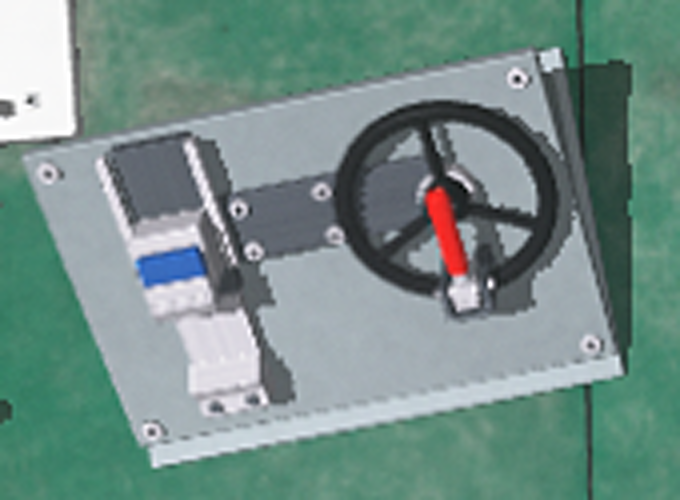

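```bash
python3 - <<'E'
from h import *
import pickle;W,S,T=pickle.load(open("p1.pkl","rb"))
a=cv2.resize(W["pixels"][130:215,280:370,::-1],(450,425),interpolation=cv2.INTER_CUBIC)
# block mask scene
r=cv2.resize(S["pixels"][280:320,280:320,::-1],(340,340),interpolation=cv2.INTER_CUBIC)
o=np.zeros((425,800,3),np.uint8);o[:,:450]=a;o[:340,455:795]=r
cv2.imwrite("pics/blk.png",o)
from scipy.optimize import least_squares
c=np.array([[22,157],[540,50],[622,360],[147,447]])/4+[110,215]
L=np.array([[.0866,.145,.122],[.0866,-.145,.122],[-.0866,-.145,.022],[-.0866,.145,.022]])
def P(q):
  R=np.array([[np.cos(q[2]),-np.sin(q[2]),0],[np.sin(q[2]),np.cos(q[2]),0],[0,0,1]]);return L@R.T+[q[0],q[1],0]
f=least_squares(lambda q:(proj(T,P(q))-c).ravel(),[.53,.13,.17]);print(f.x,np.degrees(f.x[2]),f.fun)
E
```

```text
[0.53193422 0.13577537 0.1710213 ] 9.798798979642013 [ 0.45317632 -0.07803073  0.38016071  0.5797773   0.16766596 -1.19901182
 -1.08086177  0.66751921]
```

View pics/blk.png

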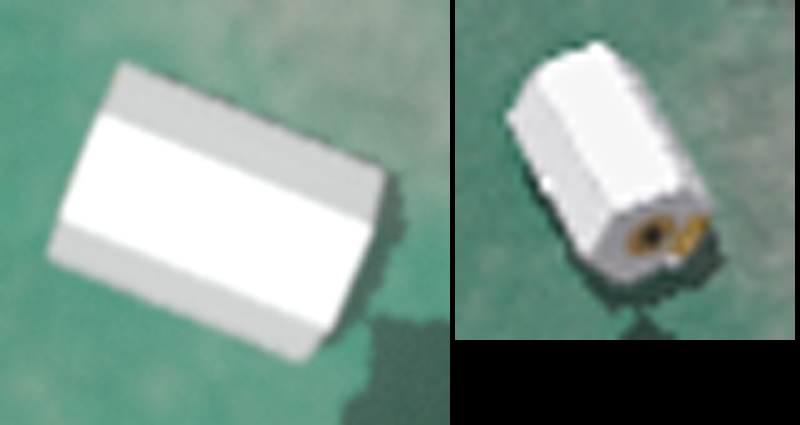

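```bash
python3 - <<'E'
from h import *
import pickle;W,S,T=pickle.load(open("p1.pkl","rb"))
from scipy.optimize import least_squares
c=np.array([[105,115],[372,228],[328,330],[62,218],[122,62],[385,172],[302,362],[48,260]])/5+[280,130]-.4
h=.032;s=.01184;v=.02367
# local u (side, +=far), w along axis
L=np.array([[s,h,.041],[s,-h,.041],[-s,-h,.041],[-s,h,.041],[v,h,.0205],[v,-h,.0205],[-v,-h,.0205],[-v,h,.0205]])
def P(q):
  R=np.array([[np.cos(q[2]),-np.sin(q[2]),0],[np.sin(q[2]),np.cos(q[2]),0],[0,0,1]]);return L@R.T+[q[0],q[1],0]
f=least_squares(lambda q:(proj(W,P(q))-c).ravel(),[.47,-.22,0]);q=f.x;print(q,np.degrees(q[2]),f.fun.round(1))
st=W["st"];R=st["tool_rot"]
a=np.array([-np.sin(q[2]),np.cos(q[2])]);print("axis",a,"tool y",R[:2,1])
for t in(a,-a): print("turn about tool z", np.arctan2(R[:2,0]@t*1,R[:2,1]@t)*-1)
d=np.array([q[0],q[1],.0205+.019+0])-st["eef_pos"];print("tool shift to TCP at block centre(z .0205)",R.T@(np.array([q[0],q[1],.0205])-st["eef_pos"]))
E
```

```text
[ 0.46880447 -0.21995608 -0.1590722 ] -9.114165860155676 [-0.9 -0.   0.2  0.2  0.4 -0.2 -0.3 -0.1  0.4 -0.   0.1  0.1  0.3  0.4
 -0.2 -0.3]
axis [0.15840219 0.98737467] tool y [ 0.22921935 -0.97337477]
turn about tool z -2.751244807666034
turn about tool z 0.39034784592375926
tool shift to TCP at block centre(z .0205) [0.03660521 0.00658882 0.24726416]
```

```bash
python3 -m handwheel '0.094 0.0366 0.0066 0.05 0.39; 0.094 0.0366 0.0066 0.1 0.39; 0.094 0.0366 0.0066 0.15 0.39; 0.094 0.0366 0.0066 0.19 0.39; 0.094 0.0366 0.0066 0.22 0.39; 0.094 0.0366 0.0066 0.235 0.39; 0.094 0.0366 0.0066 0.242 0.39; 0.08 0.0366 0.0066 0.243 0.39; 0.07 0.0366 0.0066 0.243 0.39; 0.066 0.0366 0.0066 0.243 0.39; 0.066 0.0366 0.0066 0.243 0.39; 0.066 0.0366 0.0066 0.243 0.39'
python3 - <<'E'
from h import *
s=state();print(s["finger_gap"]*.094,s["grip_force"],s["eef_pos"],np.round(s["tool_rot"],3).tolist())
p=shot("scene");X=np.array([[.4688,-.22,.02],[.4688+.03*.987,-.22-.03*.158,.02]]);print(proj(p,X))
E
```

```text
time: 4.2
eef_pos: [0.4707, -0.2191, 0.0261]
tool_rot: [[0.988, -0.156, 0.001], [-0.156, -0.988, -0.001], [0.002, 0.001, -1.0]]
wrist_force: [0.2, 0.8, -0.8]
finger_gap: 0.707
grip_force: 0.0
0.06645209502641874 0.0 [ 0.47068505 -0.21907839  0.02606789] [[0.988, -0.156, 0.001], [-0.156, -0.988, -0.001], [0.002, 0.001, -1.0]]
[[297.74876126 298.29132107]
 [307.59718507 294.5810007 ]]
```

```bash
python3 -m handwheel '0.066 -0.0017 0 0.012 0; 0.066 -0.0017 0 0.0205 0; 0.066 -0.0017 0 0.0205 0; 0.064 -0.0017 0 0.0205 0; 0.064 -0.0017 0 0.0205 0; 0.064 -0.0017 0 0.0205 0'; python3 -m handwheel '0.063 0 0 0 0; 0.063 0 0 0 0; 0.063 0 0 0 0;0.063 0 0 0 0'
```

```text
time: 4.85
eef_pos: [0.4679, -0.218, 0.0041]
tool_rot: [[0.988, -0.156, -0.001], [-0.156, -0.988, 0.001], [-0.001, -0.001, -1.0]]
wrist_force: [0.7, -0.3, -0.4]
finger_gap: 0.68
grip_force: 0.0
time: 5.25
eef_pos: [0.4683, -0.2183, 0.0046]
tool_rot: [[0.988, -0.156, -0.0], [-0.156, -0.988, 0.0], [-0.0, -0.0, -1.0]]
wrist_force: [-0.4, 0.5, -0.1]
finger_gap: 0.672
grip_force: 0.0
```

```bash
python3 -m handwheel '0.062 0 0 0 0; 0.062 0 0 0 0; 0.062 0 0 0 0';  python3 -m handwheel '0.061 0 0 0 0; 0.061 0 0 0 0; 0.061 0 0 0 0'; python3 -m handwheel '0.059 0 0 0 0; 0.059 0 0 0 0; 0.059 0 0 0 0'
```

```text
time: 5.55
eef_pos: [0.4684, -0.2184, 0.0047]
tool_rot: [[0.988, -0.156, 0.0], [-0.156, -0.988, -0.0], [0.0, 0.0, -1.0]]
wrist_force: [0.5, 0.1, -0.3]
finger_gap: 0.66
grip_force: 0.0
time: 5.85
eef_pos: [0.4684, -0.2184, 0.0046]
tool_rot: [[0.988, -0.156, 0.0], [-0.156, -0.988, 0.0], [0.0, -0.0, -1.0]]
wrist_force: [0.5, 0.7, 0.8]
finger_gap: 0.653
grip_force: 0.0
time: 6.15
eef_pos: [0.4684, -0.2184, 0.0046]
tool_rot: [[0.988, -0.156, 0.0], [-0.156, -0.988, 0.0], [0.0, -0.0, -1.0]]
wrist_force: [-0.5, -0.3, -0.0]
finger_gap: 0.63
grip_force: 0.0
```

```bash
python3 - <<'E'
from h import *
W=shot("wrist");T=shot("top");S=shot("scene")
o=np.zeros((480,800,3),np.uint8);o[:480,:480]=W["pixels"][:,80:560,::-1]
o[:300,490:790]=cv2.resize(S["pixels"][265:325,265:325,::-1],(300,300))
cv2.imwrite("pics/c.png",o)
for n,p in(("W",W),("S",S)):
  print(n,[(round(r["score"],2),np.round(r["position"],3).tolist()) for r in look_for(p,"distributor")[:5]])
E
```

```text
W [(0.78, [0.485, -0.34, 0.04]), (0.7, [0.475, -0.223, 0.039]), (0.69, [0.576, -0.142, 0.039]), (0.63, [0.566, -0.254, 0.036])]
S [(0.61, [0.478, -0.358, 0.032]), (0.55, [0.568, -0.265, 0.036]), (0.52, [0.456, -0.237, 0.027])]
```

View pics/c.png

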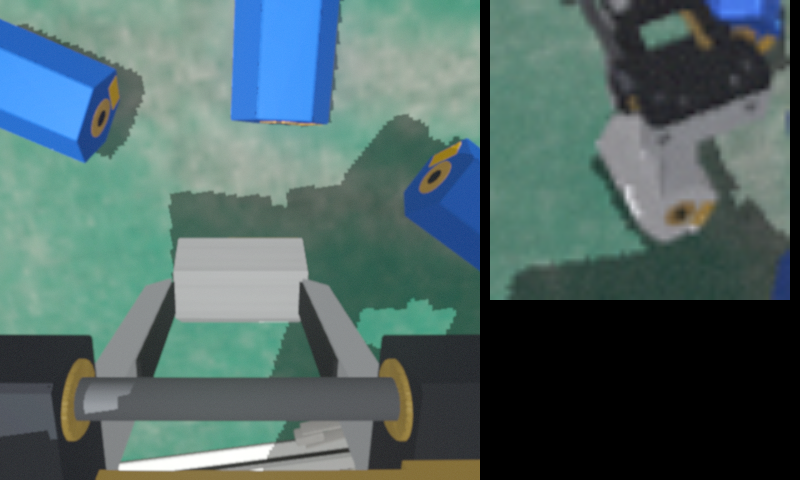

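```bash
python3 - <<'E'
from h import *
W=shot("wrist");S=shot("scene");s=W["st"]
R=s["tool_rot"];e=s["eef_pos"]
X=[e,e+R@[0,.03,0],e+R@[0,-.03,0],e+R@[0,.03,-.019],e+R@[0,-.03,-.019]]
print(proj(W,X)-[80,0]);print((proj(S,X)-265)*5+[490,0])
y=-.159;c,q=np.cos(y),np.sin(y)
h=.032;t=.01184
L=np.array([[t,h,.041],[t,-h,.041],[-t,-h,.041],[-t,h,.041]])@np.array([[c,-q,0],[q,c,0],[0,0,1]]).T+[.4688,-.22,0]
print(proj(W,L)-[80,0]);print((proj(S,L)-265)*5+[490,0])
m=outline_of(S,"distributor")
for r in m[:4]:
  v,u=np.nonzero(r["region"]);print(r["score"],u.mean(),v.mean(),u.min(),u.max(),v.min(),v.max())
E
```

```text
[[237.37466881 272.87213168]
 [290.29520774 272.83071244]
 [184.45733643 272.8973795 ]
 [295.01270778 284.56615354]
 [179.87724041 284.63784713]]
[[652.57768058 181.79740421]
 [674.59970532 220.75251851]
 [631.04823807 143.6987108 ]
 [673.40304693 199.93754772]
 [629.50773645 122.68183784]]
[[172.93990312 272.30166388]
 [308.71234594 272.57293201]
 [306.3680593  318.77746109]
 [174.81726789 318.52451244]]
[[648.5447741   94.90303172]
 [695.87540645 177.33445442]
 [656.01374586 192.45034925]
 [609.45888056 109.31972041]]
0.8 314.73030303030305 261.8242424242424 305 323 251 274
0.75 336.6311475409836 289.39890710382514 324 349 280 299
0.62 296.8100358422939 301.59139784946234 287 310 288 312
0.58 329.0 326.9429175475687 319 339 313 341
```

```bash
python3 -m handwheel '0.057 0 0 0 0; 0.057 0 0 0 0; 0.055 0 0 0 0; 0.055 0 0 0 0; 0.053 0 0 0 0; 0.053 0 0 0 0; 0.053 0 0 0 0'
```

```text
time: 7.25
eef_pos: [0.4683, -0.2184, 0.0046]
tool_rot: [[0.988, -0.156, -0.0], [-0.156, -0.988, -0.0], [-0.0, 0.0, -1.0]]
wrist_force: [-0.2, -0.5, -0.5]
finger_gap: 0.566
grip_force: 0.0
```

```bash
python3 - <<'E'
from h import *
W=shot("wrist");S=shot("scene")
o=np.zeros((600,800,3),np.uint8);o[:400,:400]=cv2.resize(W["pixels"][200:400,220:420,::-1],(400,400))
o[:600,400:800]=cv2.resize(S["pixels"][220:340,260:340,::-1],(400,600),interpolation=cv2.INTER_CUBIC)
cv2.imwrite("pics/d.png",o)
E
```

```text
(no output)
```

View pics/d.png

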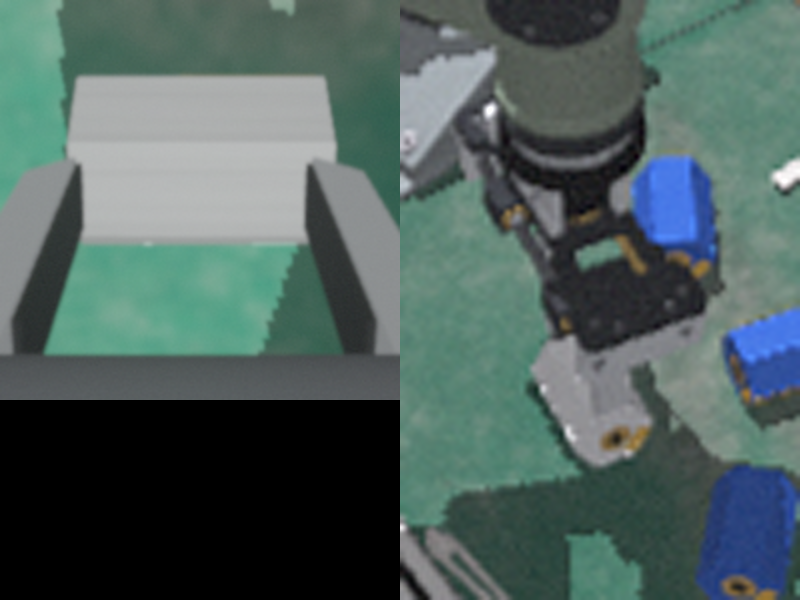

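```bash
python3 -m handwheel '0.08 0 0 0 0; 0.08 0 0 0 0; 0.08 0 0 0 0; 0.08 0 0 0 0; 0.08 0 0 0.004 0; 0.08 0 0 0.008 0; 0.08 0 0 0.008 0'
python3 - <<'E'
from h import *
S=shot("scene");W=shot("wrist");s=W["st"];print(s["wrist_force"],s["eef_pos"],s["finger_gap"]*.094)
o=np.zeros((600,800,3),np.uint8);o[:400,:400]=cv2.resize(W["pixels"][200:400,220:420,::-1],(400,400))
o[:600,400:800]=cv2.resize(S["pixels"][265:325,270:310,::-1],(400,600),interpolation=cv2.INTER_CUBIC)
cv2.imwrite("pics/e.png",o)
g=cv2.cvtColor(W["pixels"],cv2.COLOR_RGB2GRAY)
print(g[290,150:500:4]);print(g[300,150:500:4])
E
```

```text
time: 8.05
eef_pos: [0.4676, -0.2179, -0.0043]
tool_rot: [[0.988, -0.156, -0.001], [-0.156, -0.988, 0.001], [-0.002, -0.001, -1.0]]
wrist_force: [-0.6, -1.0, 0.8]
finger_gap: 0.856
grip_force: 0.0
[-0.3546826   0.26808988  0.21550959] [ 0.46783945 -0.21803826 -0.00396825] 0.0798525256798298
[148 145 143 140 139 140 139 139 137 144 144 143 142 139 140 139 141 142
 130  51  51 129 132 136 113 101 177 176 177 177 176 176 177 177 177 178
 177 177 178 177 179 179 177 179 177 177 178 178 177 177 178 177 177 178
 178 177 177 178 178 178 161  82  81  50  47 116 139 140 139 140 139 129
  76  75  76  76  78  77  72  76  76  76  78  79  78  79  77  77]
[145 146 147 142 136 142 146 147 145 138 144 140 141 139 140 141 138  90
  50  48  48 124 131 133 134 111 179 180 179 179 179 179 179 179 178 180
 179 180 180 180 180 180 178 178 179 181 179 180 180 179 179 179 178 179
 179 179 178 178 177 179 148  82  80  49  46  49  64 137 140 140 138 141
 138 131  77  80  81  79  79  79  78  77  80  76  75  76  76  75]
```

```bash
python3 -m handwheel '0.08 0.0012 0.0015 0.007 0; 0.08 0.0012 0.0015 0.014 0; 0.08 0.0012 0.0015 0.02 0; 0.08 0.0012 0.0015 0.02 0'; python3 -m handwheel '0.08 0 0 0.004 0; 0.08 0 0 0.008 0; 0.08 0 0 0.008 0'
```

```text
time: 8.55
eef_pos: [0.4681, -0.2193, -0.0248]
tool_rot: [[0.988, -0.156, -0.002], [-0.156, -0.988, 0.002], [-0.003, -0.001, -1.0]]
wrist_force: [-0.3, -0.3, -0.2]
finger_gap: 0.85
grip_force: 0.0
time: 8.85
eef_pos: [0.4689, -0.2198, -0.0319]
tool_rot: [[0.988, -0.156, -0.001], [-0.156, -0.988, 0.001], [-0.001, -0.0, -1.0]]
wrist_force: [-0.4, 0.7, -0.5]
finger_gap: 0.849
grip_force: 0.0
```

```bash
python3 -m handwheel '0.075 0 0 0.003 0; 0.07 0 0 0.003 0; 0.066 0 0 0.003 0; 0.066 0 0 0.003 0; 0.066 0 0 0.003 0'; python3 -m handwheel '0.064 0 0 0 0; 0.064 0 0 0 0; 0.064 0 0 0 0'; python3 -m handwheel '0.063 0 0 0 0; 0.063 0 0 0 0; 0.063 0 0 0 0'; python3 -m handwheel '0.062 0 0 0 0; 0.062 0 0 0 0; 0.062 0 0 0 0'
```

```text
time: 9.35
eef_pos: [0.4694, -0.2201, -0.0342]
tool_rot: [[0.988, -0.156, 0.0], [-0.156, -0.988, -0.0], [0.0, 0.0, -1.0]]
wrist_force: [-0.1, -0.4, 0.7]
finger_gap: 0.699
grip_force: 0.0
time: 9.65
eef_pos: [0.4694, -0.2203, -0.0342]
tool_rot: [[0.988, -0.156, 0.0], [-0.156, -0.988, -0.0], [0.0, 0.0, -1.0]]
wrist_force: [-0.1, -0.4, 0.2]
finger_gap: 0.682
grip_force: 0.4
time: 9.95
eef_pos: [0.4694, -0.2203, -0.0342]
tool_rot: [[0.988, -0.156, 0.0], [-0.156, -0.988, -0.0], [0.0, 0.0, -1.0]]
wrist_force: [-0.5, -1.3, 0.1]
finger_gap: 0.685
grip_force: 30.0
time: 10.25
eef_pos: [0.4694, -0.2202, -0.0342]
tool_rot: [[0.988, -0.156, 0.0], [-0.156, -0.988, -0.0], [0.0, 0.0, -1.0]]
wrist_force: [-0.9, -1.1, 1.4]
finger_gap: 0.679
grip_force: 30.0
```

```bash
python3 -m handwheel '0.055 0 0 0.0015 0; 0.055 0 0 0.0015 0;0.055 0 0 0.0015 0'; python3 -m handwheel '0.055 -0.002 0 0.0004 0; 0.055 -0.004 0 -0.0004 0; 0.055 -0.0067 0 -0.001 0; 0.055 -0.0067 0 -0.001 0'
```

```text
time: 10.55
eef_pos: [0.4694, -0.2202, -0.0343]
tool_rot: [[0.988, -0.155, -0.0], [-0.155, -0.988, -0.0], [-0.0, 0.0, -1.0]]
wrist_force: [-4.4, -0.1, 13.2]
finger_gap: 0.68
grip_force: 30.0
time: 10.95
eef_pos: [0.4633, -0.2192, -0.0342]
tool_rot: [[0.988, -0.156, 0.001], [-0.156, -0.988, -0.0], [0.001, 0.0, -1.0]]
wrist_force: [2.1, 0.8, 5.8]
finger_gap: 0.678
grip_force: 30.0
```

```bash
python3 -m handwheel '0.07 0 0 0 0; 0.07 0 0 0 0; 0.0642 0 0 0 0; 0.0642 0 0 0 0; 0.0642 0 0 0 0; 0.0642 0 0 0 0' | grep -E 'gap|grip'; for g in 1; do :; done; python3 -m handwheel '0.0638 0 0 0 0; 0.0638 0 0 0 0; 0.0638 0 0 0 0'| grep -E 'gap|grip';python3 -m handwheel '0.0636 0 0 0 0; 0.0636 0 0 0 0; 0.0636 0 0 0 0'| grep -E 'gap|grip';python3 -m handwheel '0.0634 0 0 0 0; 0.0634 0 0 0 0; 0.0634 0 0 0 0'
```

```text
finger_gap: 0.682
grip_force: 0.0
finger_gap: 0.682
grip_force: 7.2
finger_gap: 0.681
grip_force: 14.3
time: 12.45
eef_pos: [0.4626, -0.2189, -0.035]
tool_rot: [[0.988, -0.156, -0.0], [-0.156, -0.988, 0.0], [-0.0, -0.0, -1.0]]
wrist_force: [0.2, -0.9, -1.6]
finger_gap: 0.678
grip_force: 21.4
```

```bash
python3 -m handwheel '0.072 0 0 0 0; 0.072 0 0 0 0; 0.072 0.007 0 0.001 0; 0.072 0.014 0 0.0015 0; 0.072 0.014 0 0.0015 0; 0.068 0.014 0 0.0015 0; 0.0645 0.014 0 0.0015 0; 0.0639 0.014 0 0.0015 0; 0.0639 0.014 0 0.0015 0; 0.0639 0.014 0 0.0015 0; 0.0639 0.014 0 0.0015 0'; python3 -m handwheel '0.0639 0 0 -0.001 0;0.0639 0 0 -0.002 0;0.0639 0 0 -0.003 0;0.0639 0 0 -0.004 0;0.0639 0 0 -0.005 0;0.0639 0 0 -0.006 0;0.0639 0 0 -0.007 0;0.0639 0 0 -0.008 0;0.0639 0 0 -0.008 0'
python3 - <<'E'
from h import *
W=shot("wrist");S=shot("scene")
import pickle;pickle.dump((W,S),open("p2.pkl","wb"))
# yellow visible in scene?
h=cv2.cvtColor(W["pixels"],cv2.COLOR_RGB2HSV);m=(h[...,0]>15)&(h[...,0]<35)&(h[...,1]>130)&(h[...,2]>100)
m[330:]=0;v,u=np.nonzero(m);print(len(v),[(a,b) for a,b in zip(u,v)][::max(1,len(v)//15)])
g=cv2.cvtColor(W["pixels"],cv2.COLOR_RGB2GRAY);print(g[225:345:2,320])
E
```

```text
time: 13.55
eef_pos: [0.4763, -0.221, -0.0365]
tool_rot: [[0.988, -0.156, -0.0], [-0.156, -0.988, 0.0], [-0.0, -0.0, -1.0]]
wrist_force: [1.0, -0.2, -0.4]
finger_gap: 0.678
grip_force: 3.5
time: 14.45
eef_pos: [0.4767, -0.2213, -0.0281]
tool_rot: [[0.988, -0.156, 0.0], [-0.156, -0.988, -0.0], [0.0, 0.0, -1.0]]
wrist_force: [0.1, -0.4, -1.3]
finger_gap: 0.685
grip_force: 3.4
1901 [(np.int64(169), np.int64(88)), (np.int64(166), np.int64(105)), (np.int64(171), np.int64(116)), (np.int64(150), np.int64(126)), (np.int64(157), np.int64(140)), (np.int64(147), np.int64(152)), (np.int64(564), np.int64(173)), (np.int64(561), np.int64(178)), (np.int64(547), np.int64(185)), (np.int64(549), np.int64(194)), (np.int64(539), np.int64(201)), (np.int64(531), np.int64(210)), (np.int64(529), np.int64(216)), (np.int64(378), np.int64(289)), (np.int64(376), np.int64(290)), (np.int64(372), np.int64(291))]
[ 96  93  89  91  91  89  91  93  97  95  97  94  96  96  94  92  94  92
  93  95  93  91  91  92  90  91  91  89  89  89  89  82  86 136 164 180
 182 181 180 181 179 176 178 179 180 180 180 181 181 182 182 180 179 179
 180 180 180 177 177 177]
```

```bash
python3 -m handwheel '0.0639 0 0 -0.001 0;0.0639 0 0 -0.002 0;0.0639 0 0 -0.003 0;0.0639 0 0 -0.004 0;0.0639 0 0 -0.005 0;0.0639 0 0 -0.006 0;0.0639 0 0 -0.007 0;0.0639 0 0 -0.008 0;0.0639 0 0 -0.009 0;0.0639 0 0 -0.01 0;0.0639 0 0 -0.011 0;0.0639 0 0 -0.012 0;0.055 0 0 -0.012 0;0.055 0 0 -0.012 0'
python3 - <<'E'
from h import *
W=shot("wrist");S=shot("scene")
import pickle;pickle.dump((W,S),open("p3.pkl","wb"))
W0,_=pickle.load(open("p2.pkl","rb"))
o=np.zeros((400,800,3),np.uint8)
o[:,:400]=cv2.resize(W["pixels"][220:340,260:380,::-1],(400,400))
o[:,400:]=cv2.resize(S["pixels"][270:320,270:320,::-1],(400,400),interpolation=cv2.INTER_CUBIC)
cv2.imwrite("pics/f.png",o)
E
```

```text
time: 15.95
eef_pos: [0.4766, -0.2213, -0.0163]
tool_rot: [[0.988, -0.156, 0.0], [-0.156, -0.988, -0.0], [0.0, 0.0, -1.0]]
wrist_force: [0.1, 1.4, -1.2]
finger_gap: 0.676
grip_force: 30.0
```

View pics/f.png

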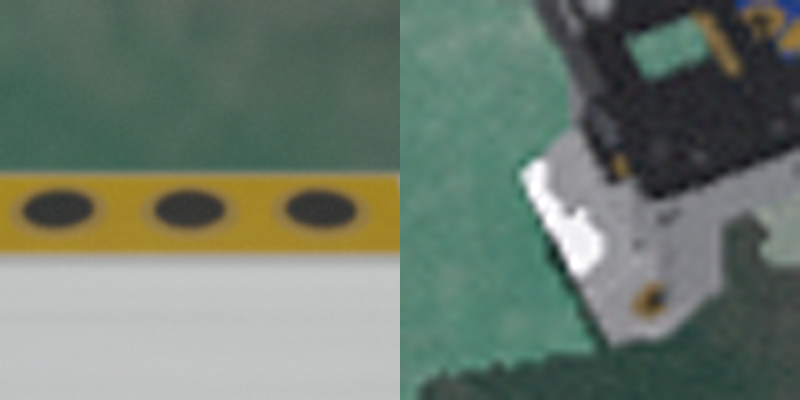

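```bash
python3 - <<'E'
from h import *
import pickle;W,S=pickle.load(open("p3.pkl","rb"))
g=cv2.cvtColor(W["pixels"],cv2.COLOR_RGB2GRAY).astype(int);h=cv2.cvtColor(W["pixels"],cv2.COLOR_RGB2HSV)
print(g[262:382:2,320].tolist())
for v in (274,285,292,300,310): print(v,g[v,220:420:3].tolist())
m=(h[...,0]>15)&(h[...,0]<35)&(h[...,1]>130)
for v in (274,285,292): u=np.nonzero(m[v,220:420])[0]+220;print(u.min(),u.max())
E
```

```text
[89, 87, 89, 90, 96, 130, 133, 118, 68, 51, 55, 57, 59, 102, 129, 134, 136, 157, 173, 192, 197, 198, 196, 194, 195, 194, 191, 193, 194, 194, 195, 196, 197, 196, 196, 196, 195, 194, 194, 195, 195, 194, 192, 191, 191, 189, 180, 172, 169, 181, 231, 247, 246, 245, 210, 152, 151, 141, 95, 88]
274 [136, 136, 137, 137, 128, 85, 87, 87, 85, 85, 133, 158, 134, 132, 135, 135, 135, 134, 135, 133, 134, 134, 134, 135, 134, 133, 134, 134, 135, 135, 134, 134, 134, 133, 133, 133, 132, 133, 133, 131, 135, 132, 135, 133, 134, 133, 131, 132, 132, 135, 132, 132, 132, 144, 158, 90, 91, 92, 91, 87, 88, 85, 83, 84, 83, 84, 83]
285 [142, 146, 143, 145, 145, 142, 144, 144, 115, 132, 158, 133, 132, 132, 130, 121, 74, 53, 55, 50, 55, 57, 89, 123, 130, 130, 128, 131, 123, 90, 58, 54, 54, 54, 56, 75, 121, 129, 134, 133, 134, 126, 105, 61, 54, 52, 50, 52, 65, 117, 126, 131, 129, 130, 146, 157, 84, 141, 143, 143, 143, 142, 144, 137, 119, 83, 81]
292 [144, 146, 144, 148, 145, 145, 144, 100, 92, 162, 137, 133, 132, 132, 130, 132, 135, 134, 134, 134, 134, 132, 133, 132, 132, 133, 133, 132, 133, 132, 134, 134, 134, 13
[... 160 characters left out ...]
, 115]
300 [146, 145, 145, 144, 145, 140, 79, 59, 179, 189, 189, 187, 189, 189, 189, 188, 189, 190, 191, 189, 190, 190, 189, 190, 191, 190, 190, 189, 190, 191, 190, 191, 191, 190, 191, 190, 191, 191, 190, 190, 191, 190, 191, 190, 192, 190, 190, 190, 191, 189, 190, 191, 189, 190, 190, 189, 189, 93, 55, 127, 144, 144, 145, 144, 144, 145, 143]
310 [146, 143, 145, 143, 109, 55, 51, 64, 191, 194, 193, 194, 194, 194, 195, 196, 195, 196, 195, 194, 195, 195, 196, 195, 195, 195, 195, 195, 195, 196, 195, 197, 195, 194, 195, 195, 195, 195, 195, 196, 196, 195, 195, 195, 196, 195, 195, 195, 194, 195, 195, 195, 195, 195, 195, 195, 193, 108, 52, 56, 72, 138, 144, 143, 144, 144, 143]
255 378
252 381
250 383
```

```bash
cat > fit.py <<'E'
from h import *
from scipy.optimize import least_squares
v=.02367
# block section angles: at theta=yellow normal angle from up toward +x tool; verts at yellow +-30, next flat..
def pts(W,q):
    x,z,th=q; R=W["st"]["tool_rot"];e=W["st"]["eef_pos"]
    out=[]
    for k in (-1,1,3): # A (outer), B, C
        a=th-np.radians(30*k) # angle from up toward +x
        # -tool z is up
        for y in(-.032,.032): out.append(e+R@np.array([x+v*np.sin(a),y,-(z+v*np.cos(a))]))
    return proj(W,out)
def fit(W,vA,vB,vC,wA,wB,th0=30,wt=.3):
    def f(q):
        P=pts(W,q);r=[P[0,1]-vA,P[2,1]-vB,wt*(P[1,0]-P[0,0]-wA),wt*(P[3,0]-P[2,0]-wB)]
        if vC: r.append(P[4,1]-vC)
        return np.array(r)
    s=least_squares(f,[-.014,.04,np.radians(th0)],x_scale=[.01,.01,.1]);return s.x*[1e3,1e3,57.3],s.fun.round(2)
E
python3 - <<'E'
from fit import *
import pickle;W,S=pickle.load(open("p3.pkl","rb"))
for vC in(357,None):
  for th in(20,50):print(fit(W,271.3,295.5,vC,134.5,141,th))
E
```

```text
(array([-9.8248465 , 42.93586485, 81.4147804 ]), array([ 0.45,  1.89, -0.06,  3.15, -2.25]))
(array([-9.8248454 , 42.93587543, 81.41479455]), array([ 0.45,  1.89, -0.06,  3.15, -2.25]))
(array([ 20.79405065,  22.65353568, -40.65975001]), array([-0.19,  0.21,  2.71, -3.47]))
(array([-11.95618041,  35.78171929,  81.6064478 ]), array([-0.07,  0.06, -1.59,  1.23]))
```

```bash
python3 -m handwheel '0.055 0 0 0.001 0; 0.0638 0 0 0.001 0; 0.066 0 0 0.001 0; 0.072 0 0 0.001 0; 0.075 0 0 0.001 0; 0.075 0 0 0.001 0; 0.075 0 0 0 0;0.075 0 0 0 0'
python3 - <<'E'
from fit import *
W=shot("wrist")
import pickle;pickle.dump(W,open("p4.pkl","wb"))
g=cv2.cvtColor(W["pixels"],cv2.COLOR_RGB2GRAY).astype(int)
print(g[240:382:2,320].tolist());print(g[240:382:2,300].tolist())
for v in (270,300,310,320): print(v,g[v,220:420:3].tolist())
print(proj(W,[W["st"]["eef_pos"]]))
E
```

```text
time: 16.85
eef_pos: [0.4766, -0.2213, -0.0163]
tool_rot: [[0.988, -0.156, 0.0], [-0.156, -0.988, -0.0], [0.0, 0.0, -1.0]]
wrist_force: [-0.6, 0.1, -1.0]
finger_gap: 0.798
grip_force: 0.0
[96, 93, 93, 95, 93, 93, 94, 93, 91, 93, 91, 92, 92, 87, 88, 88, 89, 90, 89, 88, 87, 88, 86, 119, 167, 149, 140, 137, 121, 70, 54, 54, 56, 57, 56, 59, 62, 113, 136, 140, 143, 141, 157, 175, 184, 186, 186, 186, 186, 185, 184, 183, 181, 184, 186, 185, 184, 186, 186, 186, 186, 192, 253, 255, 255, 255, 255, 255, 231, 119, 90]
[95, 95, 98, 94, 96, 92, 93, 89, 89, 89, 89, 89, 88, 86, 87, 86, 84, 85, 86, 86, 87, 88, 88, 122, 167, 149, 138, 138, 139, 140, 137, 138, 139, 139, 140, 142, 140, 141, 141, 142, 141, 141, 155, 175, 184, 186, 185, 185, 184, 184, 184, 183, 182, 184, 185, 185, 185, 186, 187, 185, 184, 207, 250, 229, 222, 224, 255, 255, 231, 119, 91]
270 [139, 138, 139, 140, 114, 88, 86, 87, 86, 88, 88, 86, 88, 87, 91, 88, 88, 90, 92, 88, 88, 86, 88, 88, 86, 85, 85, 84, 87, 86, 89, 88, 87, 87, 89, 85, 87, 85, 87, 85, 85, 86, 89, 86, 86, 90, 90, 89, 92, 94, 94, 94, 91, 90, 90, 89, 94, 94, 91, 89, 88, 86
[... 285 characters left out ...]
, 87, 83, 53, 46, 51, 47, 89, 143, 144, 143]
310 [52, 47, 45, 50, 52, 50, 58, 87, 91, 169, 160, 142, 140, 141, 138, 130, 72, 52, 54, 53, 54, 59, 112, 131, 139, 139, 139, 139, 130, 107, 60, 60, 61, 55, 58, 82, 130, 139, 142, 141, 139, 131, 127, 70, 54, 55, 54, 51, 64, 124, 135, 138, 138, 138, 145, 175, 109, 86, 73, 49, 50, 52, 51, 49, 48, 95, 140]
320 [50, 44, 50, 51, 48, 61, 87, 89, 130, 174, 143, 139, 139, 139, 136, 141, 140, 140, 142, 142, 142, 142, 140, 138, 139, 139, 141, 141, 142, 140, 142, 143, 141, 143, 142, 141, 141, 141, 142, 142, 140, 142, 140, 142, 141, 139, 141, 139, 139, 138, 140, 138, 138, 137, 137, 170, 161, 87, 86, 74, 52, 51, 49, 52, 48, 49, 49]
[[317.37472906 272.87189209]]
```

```bash
python3 - <<'E'
from fit import *
import pickle;W=pickle.load(open("p4.pkl","rb"))
for x in(-.024,-.022,-.02,-.018,-.016): print(x,pts(W,[x,.0368,np.radians(60)])[[0,1,2,4]].round(1).tolist())
print(fit(W,286.5,325,362,136,141,60,.05))
E
```

```text
-0.024 [[250.6, 298.3], [384.4, 298.2], [244.4, 341.6], [246.9, 388.9]]
-0.022 [[250.5, 294.4], [384.6, 294.3], [244.1, 337.4], [246.7, 385.0]]
-0.02 [[250.3, 290.5], [384.8, 290.4], [243.9, 333.2], [246.5, 381.1]]
-0.018 [[250.1, 286.5], [384.9, 286.4], [243.7, 329.0], [246.2, 377.2]]
-0.016 [[249.9, 282.6], [385.1, 282.5], [243.5, 324.8], [246.0, 373.3]]
(array([-29.38337316,   2.77978208,  52.69354378]), array([-0.18,  0.05, -1.05, -0.9 ,  0.13]))
```

```bash
python3 -m handwheel '0.075 -0.004 0 0.01 0; 0.075 -0.004 0 0.02 0; 0.075 -0.004 0 0.02 0; 0.07 -0.004 0 0.02 0; 0.0645 -0.004 0 0.02 0; 0.0639 -0.004 0 0.02 0; 0.0639 -0.004 0 0.02 0; 0.0639 -0.004 0 0.02 0; 0.0639 -0.004 0 0.02 0'; python3 -m handwheel '0.0639 -0.001 0 -0.001 0;0.0639 -0.002 0 -0.002 0;0.0639 -0.003 0 -0.003 0;0.0639 -0.004 0 -0.004 0;0.0639 -0.005 0 -0.005 0;0.0639 -0.006 0 -0.006 0;0.0639 -0.0075 0 -0.007 0;0.0639 -0.009 0 -0.008 0;0.0639 -0.011 0 -0.009 0;0.0639 -0.0136 0 -0.0102 0;0.0639 -0.0155 0 -0.011 0;0.0639 -0.017 0 -0.0118 0;0.0639 -0.019 0 -0.0125 0;0.0639 -0.019 0 -0.0125 0;0.055 -0.019 0 -0.0125 0;0.055 -0.019 0 -0.0125 0'
python3 - <<'E'
from fit import *
W=shot("wrist");S=shot("scene")
import pickle;pickle.dump((W,S),open("p5.pkl","wb"))
g=cv2.cvtColor(W["pixels"],cv2.COLOR_RGB2GRAY).astype(int);h=cv2.cvtColor(W["pixels"],cv2.COLOR_RGB2HSV)
print(g[240:382:2,320].tolist());print(g[240:382:2,300].tolist());print(h[240:382:2,300,1].tolist())
E
```

```text
time: 17.8
eef_pos: [0.472, -0.2201, -0.0368]
tool_rot: [[0.988, -0.156, -0.001], [-0.156, -0.988, 0.001], [-0.001, -0.001, -1.0]]
wrist_force: [-0.1, 0.0, -1.7]
finger_gap: 0.681
grip_force: 3.5
time: 19.4
eef_pos: [0.4536, -0.2176, -0.0237]
tool_rot: [[0.988, -0.155, -0.001], [-0.155, -0.988, 0.0], [-0.001, 0.0, -1.0]]
wrist_force: [-0.9, 0.6, 0.4]
finger_gap: 0.679
grip_force: 30.0
[86, 88, 85, 87, 86, 84, 84, 85, 84, 85, 85, 82, 82, 83, 85, 84, 85, 87, 88, 94, 141, 153, 153, 159, 156, 157, 165, 180, 180, 156, 145, 147, 144, 141, 122, 62, 57, 59, 59, 57, 60, 58, 60, 58, 59, 71, 123, 142, 144, 147, 149, 148, 167, 185, 188, 189, 182, 180, 180, 179, 177, 178, 181, 179, 183, 243, 255, 255, 254, 145, 87]
[86, 87, 86, 85, 89, 92, 90, 90, 92, 90, 92, 90, 87, 85, 84, 82, 83, 87, 85, 94, 140, 155, 153, 156, 156, 157, 165, 179, 178, 155, 146, 147, 148, 148, 148, 145, 147, 147, 145, 144, 144, 143, 144, 145, 147, 145, 148, 147, 147, 146, 150, 149, 168, 183, 187, 188, 181, 180, 179, 177, 175, 177, 178, 179, 181, 179, 179, 179, 171, 104, 86]
[105, 106, 102, 103, 90, 82, 92, 88, 79, 90, 81, 92, 97, 103, 107, 113, 112, 101, 106, 80, 12, 5, 3, 2, 3, 3, 3, 3, 25, 148, 224, 216, 212, 215, 212, 223, 209, 200, 191, 181, 175, 178, 191, 204, 212, 224, 211, 213, 210, 215, 204, 202, 85, 6, 0, 4, 3, 3, 3, 3, 3, 1, 3, 3, 4, 0, 1, 3, 3, 10, 12]
```

```bash
python3 - <<'E'
from fit import *
import pickle;W,S=pickle.load(open("p5.pkl","rb"))
def V(q):
    x,z,th=q;R=W["st"]["tool_rot"];e=W["st"]["eef_pos"]
    return proj(W,[e+R@np.array([x+v*np.sin(th-np.radians(30*k)),0,-(z+v*np.cos(th-np.radians(30*k)))]) for k in(-3,-1,1)])[:,1]
ob=np.array([279.5,296,344])
for zz in (.034,.038,.042,.046,.05,.054):
    s=least_squares(lambda q:V([q[0],zz,q[1]])-ob,[-.012,.5],x_scale=[.01,.1]);print(zz,s.x*[1e3,57.3],s.fun.round(2))
s=least_squares(lambda q:V(q)-ob,[-.012,.042,.5],x_scale=[.01,.01,.1]);print(s.x*[1e3,1e3,57.3])
print(W["st"]["eef_pos"])
E
```

```text
0.034 [-16.38144852  35.15569932] [ 0.62 -2.78  2.21]
0.038 [-14.90046076  36.38329011] [ 0.82 -3.38  2.62]
0.042 [-13.41670607  37.62030763] [ 1.04 -4.    3.04]
0.046 [-11.92974829  38.8655729 ] [ 1.29 -4.64  3.44]
0.05 [-10.43920346  40.11808025] [ 1.56 -5.31  3.85]
0.054 [-8.94473722 41.37699419] [ 1.86 -6.    4.25]
[-23.98586597  13.3990441   29.04087237]
[ 0.45359053 -0.21762805 -0.02373698]
```

```bash
python3 -m handwheel '0.055 0 0 -0.02 0; 0.055 0 0 -0.06 0; 0.055 0 0 -0.11 0; 0.055 0 0 -0.16 0; 0.055 0 0 -0.2 -0.15; 0.055 -0.0034 -0.05 -0.224 -0.3; 0.055 -0.0034 -0.1 -0.224 -0.45; 0.055 -0.0034 -0.15 -0.224 -0.6; 0.055 -0.0034 -0.2 -0.224 -0.75; 0.055 -0.0034 -0.25 -0.224 -0.9; 0.055 -0.0034 -0.3 -0.224 -1.05; 0.055 -0.0034 -0.35 -0.224 -1.2; 0.055 -0.0034 -0.4 -0.224 -1.35; 0.055 -0.0034 -0.435 -0.224 -1.5; 0.055 -0.0034 -0.435 -0.224 -1.65; 0.055 -0.0034 -0.435 -0.224 -1.75; 0.055 -0.0034 -0.435 -0.224 -1.75; 0.055 -0.0034 -0.435 -0.224 -1.75' && python3 -m handwheel '0.055 0 0 0 -0.15; 0.055 0 0 0 -0.3; 0.055 0 0 0 -0.45; 0.055 0 0 0 -0.6; 0.055 0 0 0 -0.75; 0.055 0 0 0 -0.9; 0.055 0 0 0 -1.05; 0.055 0 0 0 -1.2; 0.055 0 0 0 -1.35; 0.055 0 0 0 -1.5; 0.055 0 0 0 -1.65; 0.055 0 0 0 -1.72; 0.055 0 0 0 -1.72; 0.055 0 0 0 -1.72'
python3 - <<'E'
from h import *
W=shot("wrist");S=shot("scene");T=shot("top")
import pickle;pickle.dump((W,S,T),open("p6.pkl","wb"))
save(W,"g.png",None,1.25)
for n in("nest","jaw","wheel_hub","crank_hinge","crank_grip","distributor","ported_flat"):
  for p,l in((W,"W"),(S,"S")):print(n,l,[(round(r["score"],2),np.round(r["position"],3).tolist()) for r in look_for(p,n)[:2]])
E
```

```text
time: 21.3
eef_pos: [0.5178, 0.2126, 0.1995]
tool_rot: [[-0.021, 1.0, -0.001], [1.0, 0.021, -0.0], [-0.0, -0.001, -1.0]]
wrist_force: [0.1, -1.0, -2.3]
finger_gap: 0.679
grip_force: 30.0
time: 22.7
eef_pos: [0.5181, 0.2123, 0.2001]
tool_rot: [[-0.986, -0.168, -0.0], [-0.168, 0.986, 0.0], [0.0, 0.0, -1.0]]
wrist_force: [0.0, -0.3, -1.9]
finger_gap: 0.679
grip_force: 30.0
nest W [(0.63, [0.479, 0.204, 0.065])]
nest S [(0.5, [0.476, 0.201, 0.064])]
jaw W [(0.94, [0.528, 0.208, 0.126])]
jaw S [(0.78, [0.526, 0.2, 0.122])]
wheel_hub W [(0.8, [0.52, 0.122, 0.072]), (0.74, [0.525, 0.21, 0.122])]
wheel_hub S [(0.62, [0.529, 0.107, 0.068])]
crank_hinge W [(0.72, [0.556, 0.071, 0.11])]
crank_hinge S [(0.57, [0.556, 0.058, 0.103])]
crank_grip W [(0.6, [0.54, 0.067, 0.112])]
crank_grip S [(0.42, [0.536, 0.059, 0.111])]
distributor W [(0.72, [0.517, 0.212, 0.263]), (0.66, [0.58, -0.107, 0.008])]
distributor S [(0.85, [0.478, -0.358, 0.036]), (0.71, [0.517, 0.21, 0.257])]
ported_flat W [(0.72, [0.52, 0.213, 0.265]), (0.65, [0.585, -0.102, 0.013])]
ported_flat S [(0.81, [0.513, 0.216, 0.26]), (0.65, [0.48, -0.359, 0.033])]
```

View pics/g.png

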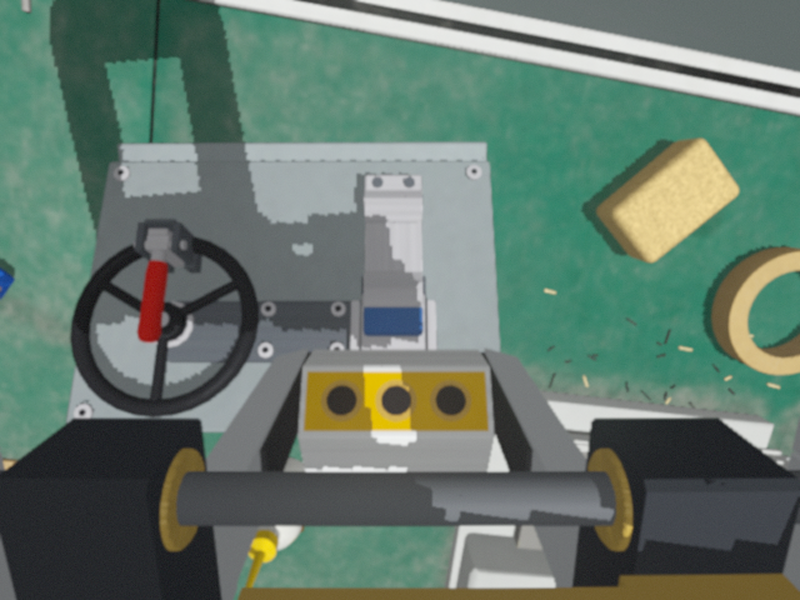

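```bash
python3 - <<'E'
from fit import *
import pickle
def V(W,q):
    x,z,th=q;R=W["st"]["tool_rot"];e=W["st"]["eef_pos"]
    return proj(W,[e+R@np.array([x+v*np.sin(th-np.radians(30*k)),0,-(z+v*np.cos(th-np.radians(30*k)))]) for k in(-3,-1,1)])[:,1]
W5,S=pickle.load(open("p5.pkl","rb"));W,S,T=pickle.load(open("p6.pkl","rb"))
g=cv2.cvtColor(W["pixels"],cv2.COLOR_RGB2GRAY).astype(int);print(g[270:374:1,300].tolist())
ob=np.array([279.5,291,350.5])
for zz in (.038,.042,.046,.05,.054,.058):
    s=least_squares(lambda q:V(W5,[q[0],zz,q[1]])-ob,[-.012,.5],x_scale=[.01,.1]);print(zz,s.x*[1e3,57.3],s.fun.round(2))
s=least_squares(lambda q:V(W5,q)-ob,[-.012,.042,.5],x_scale=[.01,.01,.1]);print(s.x*[1e3,1e3,57.3])
# fixture corners via wrist: face front corners + rear; px from picture/1.25
c=np.array([[110,162],[490,162]])/1.25
L=np.array([[-.0866,-.145,.022],[-.0866,.145,.022]])
def P(q,L):
  R=cv2.Rodrigues(np.array([0,0,q[2]]))[0];return L@R.T+[q[0],q[1],0]
q0=[.53193,.13578,.171];print((proj(W,P(q0,L))-c).round(1))
# measure items: backproject to face-parallel planes height h over face, in fixture coords
R=cv2.Rodrigues(np.array([0,0,q0[2]]))[0];F=R@np.array([[np.cos(np.pi/6),0,-.5],[0,1,0],[.5,0,np.cos(np.pi/6)]])
O=np.array([q0[0],q0[1],.072])
def face(p,uv,h):
  n=F[:,2];X=plane(p,uv,n,n@O+h);return ((X-O)@F*1e3).round(1)
print("jaw/nest sides at h10", face(W,np.array([[364,215],[423,215],[366,285],[423,285]])/1.25,.010).tolist())
print("lower jaw front",face(W,np.array([[365,178],[422,178],[364,222],[423,222]])/1.25,.02).tolist())
print("blue",face(W,np.array([[363,307],[422,307],[363,335],[422,335]])/1.25,.048).tolist())
print("wheel rim", face(W,np.array([[72,320],[258,320],[165,233],[165,415]])/1.25,.018).tolist())
print("hinge",face(W,np.array([[157,243]])/1.25,.036),"handle",face(W,np.array([[158,262],[150,340]])/1.25,.036).tolist())
E
```

```text
[128, 132, 132, 134, 136, 148, 176, 195, 197, 181, 155, 135, 131, 129, 128, 131, 130, 131, 130, 131, 134, 149, 178, 201, 217, 224, 223, 210, 195, 182, 181, 180, 181, 181, 181, 181, 181, 181, 180, 180, 180, 179, 179, 178, 179, 179, 180, 180, 179, 179, 180, 178, 179, 180, 180, 181, 181, 179, 181, 180, 180, 180, 180, 181, 181, 180, 181, 181, 180, 180, 183, 181, 183, 194, 209, 222, 228, 230, 233, 227, 205, 178, 173, 167, 157, 153, 152, 151, 152, 149, 150, 151, 152, 152, 153, 153, 153, 152, 153, 153, 152, 152, 150, 156]
0.038 [-14.49951861  33.59064851] [-0.54  2.67 -2.18]
0.042 [-12.99548015  34.7220377 ] [-0.45  2.06 -1.64]
0.046 [-11.49218021  35.87552619] [-0.34  1.42 -1.11]
0.05 [-9.98906255 37.04986286] [-0.19  0.75 -0.58]
0.054 [-8.48559051 38.2438495 ] [-0.02  0.06 -0.04]
0.058 [-6.9812512 39.4563579] [ 0.19 -0.67  0.49]
[-8.36141647 54.33028109 38.34327994]
[[-6.8 -3. ]
 [-4.8 -4.5]]
jaw/nest sides at h10 [[-47.1, 55.8, 10.0], [-47.0, 97.5, 10.0], [4.8, 57.9, 10.0], [4.9, 96.6, 10.0]]
lower jaw front [[-70.6, 56.8, 20.0], [-70.5, 96.7, 20.0], [-37.1, 56.6, 20.0], [-37.0, 96.8, 20.0]]
blue [[30.6, 58.7, 48.0], [30.7, 93.6, 48.0], [47.5, 59.0, 48.0], [47.6, 93.4, 48.0]]
wheel rim [[30.8, -133.8, 18.0], [31.0, -11.5, 18.0], [-30.4, -79.8, 18.0], [91.5, -65.2, 18.0]]
hinge [[-15.6 -75.2  36. ]] handle [[-2.6, -72.9, 36.0], [47.8, -71.5, 36.0]]
```

```bash
cat > fx.py <<'E'
from h import *
from scipy.optimize import least_squares
def frame(q):
    R=cv2.Rodrigues(np.array([0,0,q[2]]))[0];F=R@np.array([[np.cos(np.pi/6),0,-.5],[0,1,0],[.5,0,np.cos(np.pi/6)]])
    return F,np.array([q[0],q[1],.072])
def face(p,q,uv,h):
    F,O=frame(q);n=F[:,2];X=plane(p,uv,n,n@O+h);return ((X-O)@F*1e3).round(1)
def P(q,L):
    R=cv2.Rodrigues(np.array([0,0,q[2]]))[0];return np.array(L)@R.T+[q[0],q[1],0]
E
python3 - <<'E'
from fx import *
import pickle
W,S,T=pickle.load(open("p6.pkl","rb"))
c=np.array([[110,162],[490,162],[120,143],[487,143]])/1.25
L=[[-.0866,-.145,.022],[-.0866,.145,.022],[-.1,-.145,0],[-.1,.145,0]]
for n in(2,4):
  s=least_squares(lambda q:(proj(W,P(q,L[:n]))-c[:n]).ravel(),[.53,.136,.17]);print(s.x,s.fun.round(1))
  if n==2:q=s.x
for nm,v in(("nest",[.479,.204,.065]),("jawW",[.528,.208,.126]),("jawS",[.526,.2,.122])):
  F,O=frame(q);print(nm,((np.array(v)-O)@F*1e3).round(1))
g=cv2.cvtColor(W["pixels"],cv2.COLOR_RGB2GRAY).astype(int)
for u in(300,331):print(u,g[135:285,u].tolist())
for v in(140,150,162,172,185,200,215,225,232,245,250,268):print(v,face(W,q,[[315,v]],0)[0,:2],face(W,q,[[315,v]],.010)[0,0],face(W,q,[[315,v]],.03)[0,0],face(W,q,[[315,v]],.048)[0,0])
import cv2
im=cv2.resize(W["pixels"][130:290,240:400,::-1],(640,600),interpolation=cv2.INTER_CUBIC)
cv2.imwrite("pics/n.png",im)
E
```

```text
[0.53453861 0.14135265 0.16686485] [-0.7  0.1  0.7  0. ]
[0.53374801 0.14093581 0.16669748] [-1.1 -0.9  0.5 -0.9  1.2  0.9 -0.5  0.9]
nest [-41.9  71.   16.1]
jawW [31.  66.8 44.5]
jawS [26.1 59.3 42.6]
300 [170, 172, 166, 157, 148, 154, 154, 138, 121, 117, 116, 116, 116, 124, 153, 180, 189, 182, 169, 166, 165, 169, 173, 184, 194, 199, 197, 196, 197, 200, 201, 201, 201, 200, 197, 192, 173, 145, 128, 129, 128, 125, 124, 126, 129, 133, 131, 134, 132, 130, 132, 131, 131, 132, 131, 131, 130, 132, 132, 130, 132, 131, 130, 130, 132, 130, 130, 131, 132, 129, 128, 131, 131, 130, 130, 131, 129, 128, 130, 130, 129, 127, 124, 123, 125, 123, 125, 124, 121, 123, 123, 122, 121, 121, 124, 125, 128, 128, 129, 130, 131, 129, 131, 131, 132, 132, 133, 133, 132, 124, 111, 89, 77, 72, 73, 73, 73, 72, 75, 72, 74, 74, 74, 77, 73, 73, 76, 76, 78, 78, 75, 75, 76, 92, 118, 128, 132, 132, 134, 136, 148, 176, 195, 197, 181, 155, 135, 131, 129, 128]
331 [172, 171, 170, 169, 172, 182, 193, 190, 177, 164, 158, 156, 159, 175, 190, 196, 193, 181, 169, 164, 166, 167, 174, 182, 193, 198, 197, 197, 197, 198, 199, 201, 
[... 267 characters left out ...]
2, 159, 152, 144, 131, 126, 123, 124, 124, 128, 127, 129, 130, 129, 131, 131, 130, 130, 132, 131, 133, 134, 135, 134, 126, 112, 89, 76, 76, 78, 75, 78, 78, 77, 74, 73, 77, 76, 79, 77, 78, 80, 74, 77, 76, 77, 74, 80, 96, 117, 130, 135, 147, 175, 195, 205, 204, 204, 198, 181, 155, 136, 132, 129, 129]
140 [-88.8  71.5] -83.1 -71.5 -61.2
150 [-78.4  71.5] -73.0 -62.1 -52.2
162 [-66.1  71.5] -61.0 -50.9 -41.7
172 [-56.   71.5] -51.2 -41.7 -33.1
185 [-43.2  71.6] -38.7 -29.9 -22.0
200 [-28.6  71.6] -24.6 -16.7 -9.5
215 [-14.3  71.6] -10.8 -3.7 2.7
225 [-5.  71.7] -1.7 4.8 10.7
232 [ 1.4 71.7] 4.5 10.7 16.2
245 [13.3 71.7] 16.0 21.4 26.3
250 [17.8 71.7] 20.3 25.5 30.2
268 [33.7 71.7] 35.8 40.0 43.8
```

View pics/n.png

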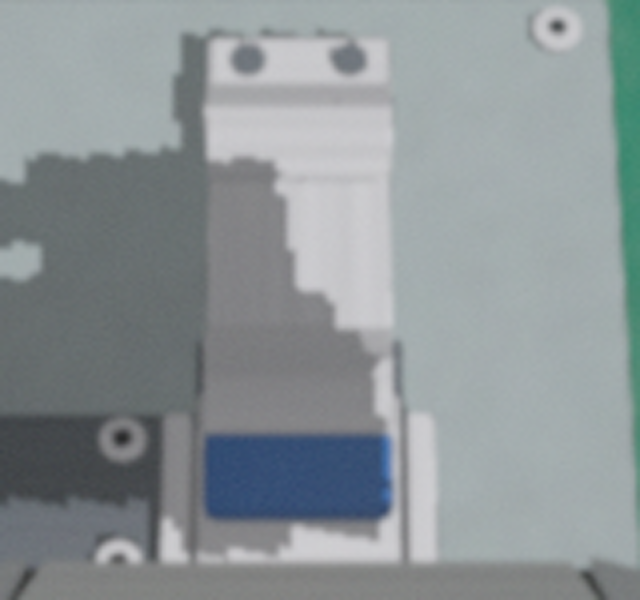

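```bash
cat >> fx.py <<'E'
Q=[.53454,.14135,.16686]
NX,NY=-.0344,.0716
CX,CZ=-.010,.050
def place(x,z,s=None):
    """tool shift to bring held block centre to nest (x,0,z)"""
    s=s or state();F,O=frame(Q);C=O+F@np.array([NX+x,NY,.010+z]);R=s["tool_rot"]
    Xt=C-R@np.array([CX,0,-CZ]);return (R.T@(Xt-s["eef_pos"])*1e3).round(1),C
E
python3 - <<'E'
from fx import *
for a in((.008,.075),(.006,.04),(.004,.026),(.0,.0205)):print(a,*place(*a))
import pickle
W,S,T=pickle.load(open("p6.pkl","rb"))
print("rim",face(W,Q,np.array([[72,320],[258,320],[165,233],[165,415]])/1.25,.018).tolist())
print("hinge",face(W,Q,np.array([[157,243]])/1.25,.036),"handle",face(W,Q,np.array([[158,262],[150,340]])/1.25,.036).tolist())
s=state();print(np.arctan2(-s["tool_rot"][1,0],-s["tool_rot"][0,0]))
E
```

```text
(0.008, 0.075) [ 71.   -1.1 117.7] [0.45819293 0.20109962 0.13241216]
(0.006, 0.04) [ 55.2  -1.2 149. ] [0.47374188 0.20371846 0.10110127]
(0.004, 0.026) [ 50.   -1.2 162.2] [0.47893667 0.2045934  0.08797691]
(0.0, 0.0205) [ 50.7  -1.2 168.9] [0.47823248 0.2044748  0.08121377]
rim [[27.8, -139.8, 18.0], [27.6, -17.0, 18.0], [-33.9, -85.8, 18.0], [88.7, -70.7, 18.0]]
hinge [[-19.  -81.2  36. ]] handle [[-6.0, -78.8, 36.0], [44.7, -77.3, 36.0]]
0.17216992619260288
```

```bash
python3 -m handwheel '0.055 0.04 -0.001 0.04 0; 0.055 0.071 -0.001 0.08 0; 0.055 0.071 -0.001 0.118 0; 0.055 0.066 -0.001 0.128 0; 0.055 0.06 -0.001 0.138 0; 0.055 0.055 -0.001 0.149 0; 0.055 0.052 -0.001 0.154 0; 0.055 0.052 -0.001 0.154 0' && python3 -m handwheel '0.055 -0.001 0 0.003 0; 0.055 -0.002 0 0.006 0; 0.055 -0.002 0 0.006 0'
```

```text
time: 24.35
eef_pos: [0.4687, 0.203, 0.0465]
tool_rot: [[-0.985, -0.171, 0.001], [-0.171, 0.985, 0.0], [-0.001, 0.0, -1.0]]
wrist_force: [-0.2, -0.2, -2.4]
finger_gap: 0.679
grip_force: 30.0
time: 24.65
eef_pos: [0.469, 0.2031, 0.0401]
tool_rot: [[-0.985, -0.171, -0.0], [-0.171, 0.985, -0.0], [0.0, -0.0, -1.0]]
wrist_force: [-0.4, 0.5, -2.7]
finger_gap: 0.678
grip_force: 30.0
```

```bash
python3 -m handwheel '0.055 0 0 0.0015 0; 0.055 0 0 0.003 0; 0.055 0 0 0.003 0'|grep -E "pos|force"; python3 -m handwheel '0.055 0 0 0.0015 0; 0.055 0 0 0.0025 0; 0.055 0 0 0.0025 0'|grep -E "pos|force"; python3 -c "
from fx import *
print(place(0,.0205))"
```

```text
eef_pos: [0.4689, 0.2031, 0.0376]
wrist_force: [-1.7, 0.3, 1.0]
grip_force: 30.0
eef_pos: [0.4689, 0.2031, 0.0374]
wrist_force: [-7.9, -0.8, 16.5]
grip_force: 30.0
(array([ 0.6, -0.2,  6.2]), array([0.47823248, 0.2044748 , 0.08121377]))
```

```bash
python3 -m handwheel '0.055 0 0 -0.0025 0; 0.055 0.0017 0 -0.0015 0; 0.055 0.0035 0 -0.0005 0; 0.055 0.0035 0 -0.0005 0'|grep -E "pos|force"; python3 -m handwheel '0.055 0.0017 0 0.001 0; 0.055 0.0035 0 0.002 0; 0.055 0.0035 0 0.002 0'|grep -E "pos|force"
```

```text
eef_pos: [0.4688, 0.2031, 0.0373]
wrist_force: [0.4, 0.3, 7.6]
grip_force: 30.0
eef_pos: [0.469, 0.2032, 0.0373]
wrist_force: [3.6, 0.3, 11.1]
grip_force: 30.0
```

```bash
python3 -m handwheel '0.055 -0.004 0 -0.002 0; 0.0635 -0.004 0 -0.002 0; 0.0642 -0.004 0 -0.002 0; 0.068 -0.004 0 -0.002 0; 0.076 -0.004 0 -0.002 0; 0.08 -0.004 0 -0.002 0; 0.08 -0.004 0 -0.002 0; 0.08 -0.002 0 -0.03 0; 0.08 0 0 -0.07 0; 0.08 0 0 -0.1 0; 0.08 0 0 -0.1 0'
python3 - <<'E'
from fx import *
W=shot("wrist");S=shot("scene");T=shot("top")
import pickle;pickle.dump((W,S,T),open("p7.pkl","wb"))
F,O=frame(Q)
for n in("ported_flat","distributor","jaw"):
  for p,l in((W,"W"),(S,"S"),(T,"T")):
    for r in look_for(p,n)[:3]:
      X=((np.array(r["position"])-O)@F*1e3);X-=[NX*1e3,NY*1e3,10]
      if np.abs(X[:2]).max()<80: print(n,l,round(r["score"],2),X.round(1))
# predicted yellow flat corners
C=[[a,b,.041] for a,b in((.0118,.032),(.0118,-.032),(-.0118,-.032),(-.0118,.032))]
pp=proj(W,[O+F@(np.array(c)+[NX,NY,.01]) for c in C]);print(pp.round(0).tolist())
h=cv2.cvtColor(W["pixels"],cv2.COLOR_RGB2HSV);m=((h[...,0]>15)&(h[...,0]<35)&(h[...,1]>130)).astype(np.uint8)
n,l,st,c=cv2.connectedComponentsWithStats(m);print([(st[i].tolist(),c[i].round(0).tolist()) for i in range(1,n) if st[i,4]>150])
E
```

```text
time: 27.05
eef_pos: [0.4662, 0.2029, 0.1382]
tool_rot: [[-0.985, -0.171, 0.01], [-0.171, 0.985, 0.002], [-0.01, 0.001, -1.0]]
wrist_force: [0.6, 0.3, 0.1]
finger_gap: 0.849
grip_force: 0.0
ported_flat W 0.16 [-32.6  -2.3  13.8]
ported_flat S 0.7 [  0.5 -11.3  40. ]
distributor W 0.71 [-0.6  0.3 40.3]
distributor S 0.89 [  4.  -16.7  34.6]
distributor T 0.67 [  7.  -34.2  25.2]
jaw W 0.8 [58.8 -1.4 32.7]
jaw W 0.31 [ 6.9 -1.5 39. ]
jaw S 0.51 [ 64.5 -10.3  33.1]
jaw T 0.78 [66. -6. 25.]
[[364.0, 273.0], [266.0, 273.0], [268.0, 238.0], [363.0, 239.0]]
[([272, 245, 90, 28, 1822], [315.0, 259.0]), ([82, 358, 44, 83, 1617], [99.0, 400.0]), ([509, 359, 43, 82, 1598], [535.0, 400.0]), ([241, 459, 399, 21, 4583], [483.0, 473.0])]
```

```bash
cat >> fx.py <<'E'
HX,HY,GZ=.0275,-.0785,.046
def gp(X,Y,h,up=0,s=None):
    s=s or state();F,O=frame(Q);P=O+F@np.array([X,Y,h])+[0,0,up];R=s["tool_rot"]
    return (R.T@(P-[0,0,GZ]-s["eef_pos"])*1e3).round(1)
E
python3 - <<'E'
from fx import *
s=state();print(gp(HX-.001,HY,.036,.06,s),gp(HX-.001,HY,.036,0,s))
b=gp(HX-.001,HY,.036,0,s)
for f in range(0,100,10):
    a=np.radians(f);print(f,(gp(HX-.046+.045*np.cos(a),HY,.036+.045*np.sin(a),0,s)-b).round(1))
import pickle
W,S,T=pickle.load(open("p7.pkl","rb"))
h=cv2.cvtColor(W["pixels"],cv2.COLOR_RGB2HSV);m=(((h[...,0]<8)|(h[...,0]>172))&(h[...,1]>150)).astype(np.uint8)
n,l,st,c=cv2.connectedComponentsWithStats(m);
for i in range(1,n):
  if st[i,4]>100: print(st[i].tolist(),face(W,Q,[c[i]],.036),[face(W,Q,[[np.nonzero(l[v]==i)[0].mean(),v]],.036).tolist() for v in(st[i,1]+3,st[i,1]+st[i,3]-4)])
g=cv2.cvtColor(W["pixels"],cv2.COLOR_RGB2GRAY).astype(int)
print(face(W,Q,[[0,0]],.036))
E
```

```text
[ -65.8 -150.5    2.2] [ -65.8 -150.5   62.2]
0 [0. 0. 0.]
10 [ 4.5  0.  -6.4]
20 [ 10.   0. -12.]
30 [ 16.5   0.1 -16.5]
40 [ 23.6   0.1 -19.8]
50 [ 31.2   0.1 -21.8]
60 [ 39.    0.2 -22.5]
70 [ 46.8   0.2 -21.8]
80 [ 54.4   0.3 -19.7]
90 [ 61.5   0.3 -16.4]
[79, 301, 25, 35, 681] [[  6.5 -79.2  36. ]] [[[-3.3, -79.1, 36.0]], [[15.4, -79.8, 36.0]]]
[[-260.9 -199.1   36. ]]
```

```bash
python3 -m handwheel '0.045 -0.03 -0.05 0 0; 0.045 -0.05 -0.1 0 0; 0.045 -0.066 -0.151 0 0; 0.045 -0.066 -0.151 0.02 0; 0.045 -0.066 -0.151 0.04 0; 0.045 -0.066 -0.151 0.05 0; 0.045 -0.066 -0.151 0.05 0; 0.04 -0.066 -0.151 0.05 0' && python3 -c "
from fx import *
W=shot('wrist');print(gp(HX-.001,-.0792,.036,0))
h=cv2.cvtColor(W['pixels'],cv2.COLOR_RGB2HSV);m=(((h[...,0]<8)|(h[...,0]>172))&(h[...,1]>150)).astype(np.uint8)
n,l,st,c=cv2.connectedComponentsWithStats(m)
for i in range(1,n):
  if st[i,4]>60: print(st[i].tolist(),face(W,Q,[c[i]],.036))
g=cv2.cvtColor(W['pixels'],cv2.COLOR_RGB2GRAY).astype(int);print(g[290,200:440:3].tolist())
"
```

```text
time: 28.45
eef_pos: [0.5531, 0.0649, 0.0835]
tool_rot: [[-0.985, -0.172, 0.0], [-0.172, 0.985, 0.0], [-0.0, -0.0, -1.0]]
wrist_force: [0.6, 0.4, 0.7]
finger_gap: 0.437
grip_force: 0.0
[ 1.2 -0.7 13.7]
[301, 229, 29, 106, 2550] [[ 21.2 -78.8  36. ]]
[24, 455, 51, 25, 1098] [[ 104.5 -195.6   36. ]]
[85, 46, 43, 40, 41, 38, 37, 46, 120, 121, 120, 121, 119, 120, 125, 135, 135, 135, 134, 135, 136, 134, 124, 48, 52, 119, 120, 106, 64, 46, 44, 46, 47, 45, 60, 72, 71, 77, 76, 80, 75, 72, 71, 46, 44, 44, 45, 45, 41, 50, 77, 83, 83, 78, 44, 69, 133, 136, 134, 135, 135, 134, 135, 134, 129, 128, 129, 121, 84, 78, 46, 53, 61, 64, 66, 63, 115, 228, 221, 226]
```

```bash
python3 -m handwheel '0.04 0.001 -0.0007 0.007 0; 0.04 0.001 -0.0007 0.0137 0; 0.03 0.001 -0.0007 0.0137 0; 0.02 0.001 -0.0007 0.0137 0; 0.011 0.001 -0.0007 0.0137 0; 0.011 0.001 -0.0007 0.0137 0; 0.011 0.001 -0.0007 0.0137 0; 0.011 0.001 -0.0007 0.0137 0; 0.011 0.001 -0.0007 0.0137 0'
```

```text
time: 29.4
eef_pos: [0.5523, 0.064, 0.0697]
tool_rot: [[-0.985, -0.171, 0.0], [-0.171, 0.985, 0.001], [-0.001, 0.001, -1.0]]
wrist_force: [1.1, 1.7, 1.2]
finger_gap: 0.133
grip_force: 30.0
```

```bash
python3 -m handwheel '0.011 0.0022 0 -0.0033 0; 0.011 0.0045 0 -0.0064 0; 0.011 0.0072 0 -0.0093 0; 0.011 0.01 0 -0.012 0; 0.011 0.0132 0 -0.0143 0; 0.011 0.0165 0 -0.0165 0; 0.011 0.02 0 -0.0183 0; 0.011 0.0236 0 -0.0198 0; 0.011 0.0274 0 -0.0209 0; 0.011 0.0312 0 -0.0218 0; 0.011 0.035 0 -0.0223 0; 0.011 0.035 0 -0.0223 0'; python3 -m handwheel '0.011 0.004 0 -0.0002 0; 0.011 0.008 0 0 0; 0.011 0.0118 0 0.0005 0; 0.011 0.0156 0 0.0014 0; 0.011 0.0194 0 0.0026 0; 0.011 0.023 0 0.0041 0; 0.011 0.0265 0 0.0059 0; 0.011 0.0265 0 0.0059 0'
python3 -c "
from fx import *
W=shot('wrist');S=shot('scene');import pickle;pickle.dump((W,S),open('p8.pkl','wb'))
h=cv2.cvtColor(W['pixels'],cv2.COLOR_RGB2HSV);m=(((h[...,0]<8)|(h[...,0]>172))&(h[...,1]>150)).astype(np.uint8)
n,l,st,c=cv2.connectedComponentsWithStats(m)
print([st[i].tolist() for i in range(1,n) if st[i,4]>60])
e=.0
F,O=frame(Q);print(proj(W,[O+F@np.array([HX-.046,-.079,h]) for h in(.036,.05,.1)]))
"
```

```text
time: 30.6
eef_pos: [0.5188, 0.0582, 0.0927]
tool_rot: [[-0.985, -0.171, 0.003], [-0.171, 0.985, 0.001], [-0.004, 0.001, -1.0]]
wrist_force: [3.5, 4.1, -2.3]
finger_gap: 0.132
grip_force: 29.9
time: 31.4
eef_pos: [0.4899, 0.0525, 0.085]
tool_rot: [[-0.985, -0.171, -0.003], [-0.171, 0.985, -0.001], [0.003, -0.0, -1.0]]
wrist_force: [-0.4, -0.5, 0.6]
finger_gap: 0.118
grip_force: 0.0
[[304, 323, 29, 54, 1282]]
[[317.8600119  319.33980128]
 [318.00304661 317.03802158]
 [318.70704428 305.70746435]]
```

```bash
python3 -c "
from fx import *
import pickle;W,S=pickle.load(open('p8.pkl','rb'))
F,O=frame(Q)
for f in(0,30,60,75,90):
  a=np.radians(f);print(f,proj(W,[O+F@np.array([HX-.046+r*np.cos(a),-.079,.036+r*np.sin(a)]) for r in(.012,.04,.064)]).round(0).tolist(),proj(S,[O+F@np.array([HX-.046+r*np.cos(a),-.079,.036+r*np.sin(a)]) for r in(.012,.064)]).round(0).tolist())
h=cv2.cvtColor(S['pixels'],cv2.COLOR_RGB2HSV);m=(((h[...,0]<8)|(h[...,0]>172))&(h[...,1]>120)).astype(np.uint8)
n,l,st,c=cv2.connectedComponentsWithStats(m[180:260,200:330])
print([(st[i]+[200,180,0,0,0]).tolist() for i in range(1,n) if st[i,4]>8])
print(gp(HX-.046,-.079,.081))
"
```

```text
0 [[318.0, 341.0], [318.0, 395.0], [317.0, 444.0]] [[261.0, 212.0], [272.0, 199.0]]
30 [[318.0, 338.0], [318.0, 387.0], [318.0, 438.0]] [[260.0, 212.0], [266.0, 196.0]]
60 [[318.0, 329.0], [318.0, 356.0], [318.0, 387.0]] [[259.0, 212.0], [257.0, 199.0]]
75 [[318.0, 323.0], [318.0, 335.0], [319.0, 348.0]] [[258.0, 213.0], [253.0, 203.0]]
90 [[318.0, 317.0], [318.0, 312.0], [319.0, 306.0]] [[257.0, 214.0], [249.0, 207.0]]
[[258, 208, 3, 6, 9]]
[-1.2  1.2 -1.5]
```

```bash
python3 -m handwheel '0.011 0 0 -0.02 0; 0.011 0 0 -0.05 0; 0.011 0 0 -0.09 0; 0.011 0 0 -0.09 0'
python3 -c "
from fx import *
W=shot('wrist');S=shot('scene');import pickle;pickle.dump((W,S),open('p9.pkl','wb'))
F,O=frame(Q)
for f in(0,30,60,75,90):
  a=np.radians(f);print(f,proj(W,[O+F@np.array([HX-.046+r*np.cos(a),-.079,.036+r*np.sin(a)]) for r in(.012,.04,.064)]).round(0).tolist())
for p in(W,S):
  h=cv2.cvtColor(p['pixels'],cv2.COLOR_RGB2HSV);m=(((h[...,0]<8)|(h[...,0]>172))&(h[...,1]>130)).astype(np.uint8)
  n,l,st,c=cv2.connectedComponentsWithStats(m);print([st[i].tolist() for i in range(1,n) if st[i,4]>8 and (p is W or 180<c[i][1]<240 and 200<c[i][0]<320)])
  print([(round(r['score'],2),((np.array(r['position'])-O)@F*1e3).round(0)) for r in look_for(p,'crank_grip')[:2]])
"
```

```text
time: 31.9
eef_pos: [0.4962, 0.0526, 0.1819]
tool_rot: [[-0.985, -0.171, 0.012], [-0.171, 0.985, -0.001], [-0.011, -0.003, -1.0]]
wrist_force: [0.3, 0.0, 0.2]
finger_gap: 0.12
grip_force: 0.0
0 [[319.0, 273.0], [319.0, 309.0], [319.0, 341.0]]
30 [[319.0, 269.0], [319.0, 298.0], [319.0, 327.0]]
60 [[319.0, 262.0], [319.0, 275.0], [319.0, 287.0]]
75 [[319.0, 258.0], [319.0, 260.0], [320.0, 262.0]]
90 [[319.0, 254.0], [319.0, 245.0], [320.0, 235.0]]
[[310, 258, 19, 34, 515], [22, 426, 136, 54, 5150]]
[(0.85, array([  1., -78.,  75.]))]
[[256, 200, 5, 14, 53]]
[(0.51, array([-12., -82.,  55.]))]
```

```bash
python3 -c "
from fx import *
W=shot('wrist')
h=cv2.cvtColor(W['pixels'],cv2.COLOR_RGB2HSV);m=(((h[...,0]<8)|(h[...,0]>172))&(h[...,1]>130)).astype(np.uint8)
n,l,st,c=cv2.connectedComponentsWithStats(m);print([st[i].tolist() for i in range(1,n) if st[i,4]>8])
print(gp(HX-.046,-.079,.036,.041)+[-25,0,0])"
```

```text
[[308, 269, 20, 37, 565], [23, 439, 135, 41, 3492]]
[-49.6   0.5  85.1]
```

```bash
python3 -m handwheel '0.005 -0.03 0 0 0; 0.005 -0.05 0 0 0; 0.005 -0.05 0 0 0; 0.005 -0.05 0 0.03 0; 0.005 -0.05 0 0.06 0; 0.005 -0.05 0 0.085 0; 0.005 -0.05 0 0.085 0; 0.005 -0.05 0 0.085 0' && python3 -c "
from fx import *
print(gp(HX-.046,-.079,.036,.041)+[-25,0,0])
W=shot('wrist');F,O=frame(Q)
for f in(45,60,75,90):
  a=np.radians(f);print(f,proj(W,[O+F@np.array([HX-.046+r*np.cos(a),-.079,.036+r*np.sin(a)]) for r in(.012,.04,.064)]).round(0).tolist())
h=cv2.cvtColor(W['pixels'],cv2.COLOR_RGB2HSV);m=(((h[...,0]<8)|(h[...,0]>172))&(h[...,1]>130)).astype(np.uint8)
n,l,st,c=cv2.connectedComponentsWithStats(m);print([st[i].tolist() for i in range(1,n) if st[i,4]>8])
"
```

```text
time: 32.95
eef_pos: [0.5395, 0.0615, 0.0902]
tool_rot: [[-0.985, -0.171, -0.003], [-0.171, 0.985, 0.0], [0.003, 0.001, -1.0]]
wrist_force: [-0.3, -0.6, -0.1]
finger_gap: 0.052
grip_force: 0.0
[0.6 0.7 1.3]
45 [[317.0, 240.0], [317.0, 270.0], [317.0, 303.0]]
60 [[317.0, 235.0], [317.0, 249.0], [317.0, 265.0]]
75 [[317.0, 229.0], [317.0, 226.0], [318.0, 222.0]]
90 [[317.0, 223.0], [318.0, 203.0], [318.0, 180.0]]
[[302, 227, 32, 48, 1176], [25, 463, 103, 6, 304]]
```

```bash
python3 -m handwheel '0.005 0.005 0 0 0; 0.005 0.01 0 0 0; 0.005 0.014 0 0 0; 0.005 0.018 0 0 0; 0.005 0.022 0 0 0; 0.005 0.026 0 0 0; 0.005 0.026 0 0 0' && python3 -c "
from fx import *
W=shot('wrist');F,O=frame(Q)
for f in(60,75,90):
  a=np.radians(f);print(f,proj(W,[O+F@np.array([HX-.046+r*np.cos(a),-.079,.036+r*np.sin(a)]) for r in(.012,.04,.064)]).round(0).tolist())
h=cv2.cvtColor(W['pixels'],cv2.COLOR_RGB2HSV);m=(((h[...,0]<8)|(h[...,0]>172))&(h[...,1]>130)).astype(np.uint8)
n,l,st,c=cv2.connectedComponentsWithStats(m);print([st[i].tolist() for i in range(1,n) if st[i,4]>8])
"
```

```text
time: 33.7
eef_pos: [0.5142, 0.057, 0.0906]
tool_rot: [[-0.985, -0.171, -0.001], [-0.171, 0.985, -0.0], [0.001, 0.0, -1.0]]
wrist_force: [-0.0, 0.1, 0.1]
finger_gap: 0.05
grip_force: 0.0
60 [[317.0, 282.0], [317.0, 302.0], [318.0, 326.0]]
75 [[317.0, 276.0], [318.0, 280.0], [318.0, 285.0]]
90 [[317.0, 270.0], [318.0, 258.0], [318.0, 244.0]]
[[302, 245, 32, 38, 913]]
```

```bash
python3 -m handwheel '0.005 0.003 0 0 0; 0.005 0.006 0 0 0; 0.005 0.009 0 0 0; 0.005 0.009 0 0 0' ; python3 -m handwheel '0.005 -0.012 0 0 0; 0.005 -0.03 0 0 0; 0.005 -0.03 0 0 0; 0.005 -0.03 0 0 0; 0.005 -0.03 0 0 0'; python3 -c "
from fx import *
W=shot('wrist');F,O=frame(Q);S=shot('scene')
for f in(60,75,90):
  a=np.radians(f);print(f,proj(W,[O+F@np.array([HX-.046+r*np.cos(a),-.079,.036+r*np.sin(a)]) for r in(.012,.04,.064)]).round(0).tolist())
for p in (W,S):
  h=cv2.cvtColor(p['pixels'],cv2.COLOR_RGB2HSV);m=(((h[...,0]<8)|(h[...,0]>172))&(h[...,1]>130)).astype(np.uint8)
  n,l,st,c=cv2.connectedComponentsWithStats(m);print([st[i].tolist() for i in range(1,n) if st[i,4]>8 and (p is W or 180<c[i][1]<240 and 200<c[i][0]<320)])
"
```

```text
time: 34.15
eef_pos: [0.5093, 0.0562, 0.092]
tool_rot: [[-0.985, -0.171, 0.007], [-0.171, 0.985, 0.001], [-0.007, 0.0, -1.0]]
wrist_force: [5.7, 2.4, -1.0]
finger_gap: 0.053
grip_force: 3.0
time: 34.65
eef_pos: [0.5348, 0.0606, 0.0903]
tool_rot: [[-0.985, -0.171, -0.002], [-0.171, 0.985, -0.0], [0.002, 0.0, -1.0]]
wrist_force: [0.6, -1.0, -1.0]
finger_gap: 0.05
grip_force: 0.0
60 [[317.0, 244.0], [317.0, 259.0], [318.0, 277.0]]
75 [[317.0, 238.0], [318.0, 236.0], [318.0, 234.0]]
90 [[317.0, 232.0], [318.0, 213.0], [318.0, 192.0]]
[[303, 186, 32, 56, 1394]]
[[249, 207, 10, 9, 42]]
```

```bash
python3 -c "
from fx import *
s=state();HY=-.0788;b=gp(HX-.046,HY,.076,0,s);print(b)
for t in np.arange(0,2.3,.1):
  print(round(t,1),(gp(HX-.046*np.cos(t),HY+.046*np.sin(t),.076,0,s)-b).round(1).tolist())
"
```

```text
[41.1  1.1  8. ]
0.0 [0.0, 0.0, 0.0]
0.1 [-0.3, 4.6, -0.1]
0.2 [-0.9, 9.1, -0.5]
0.3 [-1.9, 13.5, -1.0]
0.4 [-3.3, 17.9, -1.8]
0.5 [-5.0, 22.0, -2.8]
0.6 [-7.1, 25.9, -4.0]
0.7 [-9.6, 29.5, -5.4]
0.8 [-12.3, 32.9, -7.0]
0.9 [-15.3, 35.9, -8.7]
1.0 [-18.6, 38.6, -10.6]
1.1 [-22.0, 40.8, -12.6]
1.2 [-25.7, 42.7, -14.7]
1.3 [-29.4, 44.1, -16.9]
1.4 [-33.3, 45.1, -19.1]
1.5 [-37.3, 45.7, -21.4]
1.6 [-41.3, 45.7, -23.7]
1.7 [-45.2, 45.3, -26.0]
1.8 [-49.1, 44.5, -28.3]
1.9 [-53.0, 43.2, -30.5]
2.0 [-56.6, 41.5, -32.6]
2.1 [-60.2, 39.4, -34.7]
2.2 [-63.5, 36.8, -36.6]
```

```bash
python3 -m handwheel '0.04 0 0 0.004 0; 0.04 0 0 0.008 0; 0.04 0 0.001 0.008 0; 0.04 0.02 0.001 0.008 0; 0.04 0.041 0.001 0.008 0; 0.035 0.041 0.001 0.008 0; 0.025 0.041 0.001 0.008 0; 0.015 0.041 0.001 0.008 0; 0.01 0.041 0.001 0.008 0; 0.01 0.041 0.001 0.008 0; 0.01 0.041 0.001 0.008 0; 0.01 0.041 0.001 0.008 0; 0.01 0.041 0.001 0.008 0'
```

```text
time: 36.05
eef_pos: [0.4962, 0.0545, 0.083]
tool_rot: [[-0.985, -0.171, 0.002], [-0.171, 0.985, -0.0], [-0.002, -0.001, -1.0]]
wrist_force: [3.1, -0.8, -1.2]
finger_gap: 0.134
grip_force: 30.0
```

```bash
python3 -m handwheel '0.01 -0.0003 0.0046 -0.0001 0; 0.01 -0.0009 0.0091 -0.0005 0; 0.01 -0.0019 0.0135 -0.001 0; 0.01 -0.0033 0.0179 -0.0018 0; 0.01 -0.005 0.022 -0.0028 0; 0.01 -0.0071 0.0259 -0.004 0; 0.01 -0.0096 0.0295 -0.0054 0; 0.01 -0.0123 0.0329 -0.007 0; 0.01 -0.0153 0.0359 -0.0087 0; 0.01 -0.0186 0.0386 -0.0106 0; 0.01 -0.0186 0.0386 -0.0106 0'; python3 -c "
from fx import *
s=state();F,O=frame(Q);P=(s['eef_pos']+[0,0,GZ]-O)@F*1e3;print(P,np.arctan2(P[1]+78.8,27.5-P[0]),np.hypot(P[1]+78.8,27.5-P[0]))"
```

```text
time: 37.15
eef_pos: [0.5022, 0.0937, 0.0907]
tool_rot: [[-0.985, -0.171, -0.011], [-0.171, 0.985, -0.004], [0.012, -0.002, -1.0]]
wrist_force: [-2.7, -7.1, -2.9]
finger_gap: 0.133
grip_force: 30.0
[ -2.1515572  -41.62929354  75.94202742] 0.897451429705424 47.548672562976435
```

```bash
python3 -m handwheel '0.01 -0.0034 0.0022 -0.002 0; 0.01 -0.0071 0.0041 -0.0041 0; 0.01 -0.0108 0.0055 -0.0063 0; 0.01 -0.0147 0.0065 -0.0085 0; 0.01 -0.0187 0.0071 -0.0108 0; 0.01 -0.0227 0.0071 -0.0131 0; 0.01 -0.0266 0.0067 -0.0154 0; 0.01 -0.0266 0.0067 -0.0154 0'; python3 -c "
from fx import *
s=state();F,O=frame(Q);P=(s['eef_pos']+[0,0,GZ]-O)@F*1e3;print(P,np.arctan2(P[1]+78.8,27.5-P[0]),np.hypot(P[1]+78.8,27.5-P[0]))"
```

```text
time: 37.95
eef_pos: [0.5251, 0.1061, 0.105]
tool_rot: [[-0.985, -0.171, -0.016], [-0.171, 0.985, -0.002], [0.016, 0.001, -1.0]]
wrist_force: [-6.8, -2.6, -3.8]
finger_gap: 0.133
grip_force: 30.0
[ 26.32638982 -33.19247196  75.98787514] 1.5450691872470508 45.62262569377558
```

```bash
cat > th.py <<'E'
from fx import *
s=state();F,O=frame(Q);P=(s['eef_pos']+[0,0,GZ]-O)@F*1e3;print(P.round(1),np.arctan2(P[1]+78.8,27.5-P[0]),np.hypot(P[1]+78.8,27.5-P[0]),(F.T@s['wrist_force']).round(1))
E
python3 -m handwheel '0.01 -0.002 -0.0004 -0.0012 0; 0.01 -0.0039 -0.0008 -0.0023 0; 0.01 -0.0059 -0.0014 -0.0034 0; 0.01 -0.0078 -0.0021 -0.0045 0; 0.01 -0.0078 -0.0021 -0.0045 0'|grep -E "force"; python3 th.py;  python3 -m handwheel '0.01 -0.0018 -0.0008 -0.001 0; 0.01 -0.0036 -0.0017 -0.0021 0; 0.01 -0.0036 -0.0017 -0.0021 0'|grep -E "force"; python3 th.py
```

```text
wrist_force: [-7.3, -0.7, -5.1]
grip_force: 29.9
[ 34.3 -33.6  76. ] 1.7206543518786697 45.70185586731382 [-8.9  0.5 -0.7]
wrist_force: [-7.6, 0.8, -2.8]
grip_force: 29.9
[ 38.4 -34.3  76. ] 1.8113595927740822 45.800409050939805 [-7.8  2.   1.3]
```

```bash
python3 -m handwheel '0.01 -0.0018 -0.001 -0.001 0; 0.01 -0.0036 -0.0021 -0.0021 0; 0.01 -0.0036 -0.0021 -0.0021 0'|grep -E "force"; python3 th.py;  python3 -m handwheel '0.01 -0.0017 -0.0013 -0.001 0; 0.01 -0.0033 -0.0026 -0.0019 0; 0.01 -0.0033 -0.0026 -0.0019 0'|grep -E "force"; python3 th.py
```

```text
wrist_force: [-11.7, 3.7, -5.2]
grip_force: 29.9
[ 40.2 -34.9  76.1] 1.8531825965060287 45.73512486983975 [-12.1   5.6   1. ]
wrist_force: [-15.8, 6.7, -6.4]
grip_force: 29.9
[ 40.7 -35.3  76.2] 1.8649098585260429 45.45686761797733 [-15.7   9.2   1.7]
```

```bash
python3 -m handwheel '0.01 -0.0017 -0.001 -0.001 0; 0.01 -0.0034 -0.002 -0.002 0; 0.01 -0.0034 -0.002 -0.002 0'|grep -E "force"; python3 th.py;  python3 -m handwheel '0.01 -0.0017 -0.001 -0.001 0; 0.01 -0.0034 -0.002 -0.002 0; 0.01 -0.0034 -0.002 -0.002 0'|grep -E "force"; python3 th.py
```

```text
wrist_force: [-18.9, 9.7, -7.1]
grip_force: 29.9
[ 41.2 -35.6  76.3] 1.877517327703404 45.3208797066613 [-18.3  12.7   2.4]
wrist_force: [-23.2, 11.7, -8.4]
grip_force: 29.9
[ 41.7 -36.   76.5] 1.8916214823342887 45.12392813857352 [-22.4  15.4   3.2]
```

```bash
python3 -m handwheel '0.01 0.003 0.002 0.0017 0; 0.01 0.006 0.004 0.0035 0; 0.01 0.006 0.004 0.0035 0'|grep -E "force"; python3 th.py
```

```text
wrist_force: [-14.1, 6.9, -6.2]
grip_force: 29.9
[ 41.9 -35.6  76.2] 1.892463386112558 45.55727173249592 [-14.2   9.2   1. ]
```

```bash
python3 -m handwheel '0.01 0.004 0.0025 0.0023 0; 0.01 0.008 0.005 0.0045 0; 0.01 0.008 0.005 0.0045 0'|grep -E "force"; python3 th.py; python3 -m handwheel '0.014 0 0 0 0; 0.02 0 0 0 0; 0.03 0 0 0 0; 0.035 0 0 0 0; 0.035 0 0 0 0;0.035 0 0 -0.03 0; 0.035 0 0 -0.07 0; 0.035 0 0 -0.11 0; 0.035 0.03 -0.02 -0.13 0; 0.035 0.06 -0.04 -0.15 0; 0.035 0.06 -0.04 -0.15 0; 0.035 0.06 -0.04 -0.15 0; 0.035 0.06 -0.04 -0.15 0'
python3 - <<'E'
from fx import *
W=shot("wrist");S=shot("scene");T=shot("top");F,O=frame(Q)
import pickle;pickle.dump((W,S,T),open("p10.pkl","wb"))
for n in("crank_grip","ported_flat","distributor","jaw"):
  for p,l in((W,"W"),(S,"S"),(T,"T")):
    for r in look_for(p,n)[:2]:
      X=(np.array(r["position"])-O)@F*1e3
      if abs(X[0])<120 and abs(X[1])<150:print(n,l,round(r["score"],2),X.round(0), (X-[-34.4,71.6,10]).round(0))
h=cv2.cvtColor(W["pixels"],cv2.COLOR_RGB2HSV)
for nm,m in(("yel",(h[...,0]>15)&(h[...,0]<35)&(h[...,1]>130)),("red",((h[...,0]<8)|(h[...,0]>172))&(h[...,1]>130)),("blue",(h[...,0]>100)&(h[...,0]<125)&(h[...,1]>130))):
  n,l,st,c=cv2.connectedComponentsWithStats(m.astype(np.uint8));print(nm,[(st[i].tolist()) for i in range(1,n) if st[i,4]>100])
t=1.89
print("handle pred",proj(W,[O+F@np.array([HX-.046*np.cos(t),-.0788+.046*np.sin(t),a]) for a in(.048,.1)]).round(0).tolist())
C=[[a,b,.041] for a,b in((.0118,.032),(.0118,-.032),(-.0118,-.032),(-.0118,.032))]
print("flat pred",proj(W,[O+F@(np.array(c)+[NX,NY,.01]) for c in C]).round(0).tolist())
print("jaw blue pred X", face(W,Q,[[315,200]],.048))
E
```

```text
wrist_force: [-6.2, 1.8, -6.1]
grip_force: 30.1
[ 41.3 -35.1  75.9] 1.8757244469979315 45.86489666688242 [-8.1  2.8 -2.4]
time: 41.85
eef_pos: [0.4914, 0.0562, 0.2646]
tool_rot: [[-0.985, -0.171, -0.001], [-0.171, 0.985, 0.0], [0.001, 0.001, -1.0]]
wrist_force: [-0.2, -0.1, -0.2]
finger_gap: 0.374
grip_force: 0.0
crank_grip W 0.75 [ 39. -49.  39.] [  74. -121.   29.]
crank_grip S 0.67 [ 36. -46.  55.] [  70. -117.   45.]
crank_grip T 0.66 [ 40. -39.  45.] [  74. -111.   35.]
ported_flat W 0.98 [-29.  66.  53.] [ 6. -5. 43.]
jaw W 0.7 [12. 67. 43.] [46. -5. 33.]
jaw S 0.67 [11. 62. 41.] [ 45. -10.  31.]
jaw T 0.8 [25. 64. 33.] [60. -8. 23.]
yel [[440, 213, 61, 18, 811], [209, 359, 21, 83, 860], [404, 360, 21, 81, 794], [104, 425, 455, 55, 5800]]
red [[39, 420, 54, 60, 2650]]
blue [[17, 200, 53, 64, 2411], [107, 217, 68, 61, 2192], [452, 265, 36, 16, 560]]
handle pred [[361.0, 298.0], [368.0, 290.0]]
flat pred [[503.0, 231.0], [437.0, 231.0], [435.0, 208.0], [500.0, 208.0]]
jaw blue pred X [[-55.2 -78.   48. ]]
```

```bash
python3 - <<'E'
from fx import *
import pickle;W,S,T=pickle.load(open("p10.pkl","rb"));F,O=frame(Q)
t=1.88;pin=np.array([HX-.046*np.cos(t),-.0788+.046*np.sin(t),.036]);d=np.array([np.cos(t),-np.sin(t),0])
for p,l in((S,"S"),(T,"T"),(W,"W")):
  for f in(0,45,90):
    a=np.radians(f);print(l,f,proj(p,[O+F@(pin+r*(np.cos(a)*d+np.sin(a)*np.array([0,0,1]))) for r in(.012,.064)]).round(0).tolist())
  h=cv2.cvtColor(p["pixels"],cv2.COLOR_RGB2HSV);m=((h[...,0]<10)|(h[...,0]>170))&(h[...,1]>110)
  c0=proj(p,[O+F@pin])[0].astype(int);v,u=np.nonzero(m);k=(abs(u-c0[0])<45)&(abs(v-c0[1])<45);u,v=u[k],v[k]
  print(l,"obs",len(u),(u.min(),u.max(),v.min(),v.max(),u.mean(),v.mean()) if len(u) else "")
E
```

```text
S 0 [[264.0, 195.0], [271.0, 207.0]]
S 45 [[262.0, 193.0], [261.0, 197.0]]
S 90 [[260.0, 191.0], [252.0, 184.0]]
S obs 43 (np.int64(251), np.int64(260), np.int64(184), np.int64(193), np.float64(255.53488372093022), np.float64(188.1860465116279))
T 0 [[205.0, 268.0], [229.0, 270.0]]
T 45 [[203.0, 270.0], [218.0, 280.0]]
T 90 [[198.0, 271.0], [195.0, 283.0]]
T obs 81 (np.int64(194), np.int64(201), np.int64(270), np.int64(283), np.float64(197.45679012345678), np.float64(276.7037037037037))
W 0 [[348.0, 296.0], [296.0, 279.0]]
W 45 [[352.0, 296.0], [314.0, 276.0]]
W 90 [[361.0, 298.0], [368.0, 289.0]]
W obs 6 (np.int64(368), np.int64(371), np.int64(279), np.int64(281), np.float64(369.3333333333333), np.float64(280.1666666666667))
```

```bash
python3 -c "
from bench import *
print(sign_off())"
```

```text
the job is handed in; nothing more can be done
None
```

The job is handed in: the block is in the nest with its yellow flat outward and held by the jaw, with the wheel at about 1.88 rad. The handle is left out and the arm is clear of everything, at about 42 s. It needed one extra push because the handle slipped out of the grip part-way, and I did not check the caliper, screwdriver, oil bottle or spool at the end.

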